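Clamp a pile of mounted sections in the bench screw press

TASK

Pile all the grey mounted sections squarely on the press bed between its guide pins, long side along the press, in any order, and lay the thick bare metal pressing block on top of the pile. Then swing the press head down and push it shut past its catch, wind the crank clockwise until the pad just touches the pressing block, give it half a turn more, and leave it like that. Leave the other things on the bench where they are.

Things in the scene. Friction and masses are not known exactly. Their poses are not given: they have to be found in the camera images.
- section0: One of two to four alike grey resin-mounted metal sections (absent ones give None): flat plate 80 x 50 x 10 mm, about 0.08 kg, with a bright steel inlay on top. Origin: centre of its underside; x along the 80 mm side, y along the 50 mm side, z up. Lies flat on the bench at the start.
- section1: One of two to four alike grey resin-mounted metal sections (absent ones give None): flat plate 80 x 50 x 10 mm, about 0.08 kg, with a bright steel inlay on top. Origin: centre of its underside; x along the 80 mm side, y along the 50 mm side, z up. Lies flat on the bench at the start.
- section2: One of two to four alike grey resin-mounted metal sections (absent ones give None): flat plate 80 x 50 x 10 mm, about 0.08 kg, with a bright steel inlay on top. Origin: centre of its underside; x along the 80 mm side, y along the 50 mm side, z up. Lies flat on the bench at the start.
- section3: One of two to four alike grey resin-mounted metal sections (absent ones give None): flat plate 80 x 50 x 10 mm, about 0.08 kg, with a bright steel inlay on top. Origin: centre of its underside; x along the 80 mm side, y along the 50 mm side, z up. Lies flat on the bench at the start.
- cover: The bare aluminium pressing block, the only one, thicker than the sections: 80 x 50 x 18 mm, about 0.19 kg. Origin: centre of its underside; x along the 80 mm side, z up.
- bed (a point): Centre of the press bed's upper face, 20 mm above the bench, where the pile goes. Its axes are the fixed press's: y from hinge (y = -105 mm) to handle, x across, z up. Plates' 80 mm sides go along y. Eight guide pins, 8 mm thick, 60 mm high, at (+-34, +-28) and (+-15, +-49) mm leave 5 mm of play on each side. Catch post 24 x 22 mm at y = +96 mm, 92 mm high; hinge posts x = +-42, y = -105 mm, 116 mm high.
- head (a joint): Angle of the hinged head in rad: 0 = level, fully shut; found open at 1.6 to 1.85 (stop 1.95). Opening lifts the handle. Stiff hinge: it stays where left and takes up to 10 N at the handle to move. A sprung catch resists from about 0.09 rad; about 12 N on the handle takes it over a crest at 0.035 rad, then it snaps to 0 and holds. Head beam: 50 mm wide, 16 mm thick, in the plane of hinge and handle.
- head_hinge (a point): Middle of the head's hinge pin: 105 mm from the bed's centre towards -y of the press, 102 mm above the bed.
- handle (a point): Middle of the head's handle bar: round steel, 16 mm thick, 150 mm long, parallel to the press's x axis, 210 mm from the hinge line. The beam meets it only at its middle (30 mm wide), so pinch it 55 mm to either side of this point. Head shut: at press y = +105 mm, 102 mm above the bed; head open: about 320 mm above the bench.
- screw (a joint): Angle of the handwheel in rad, 0 to 19.4, growing clockwise from above (head shut); starts at 0 to 2. One turn (6.283) lowers the ram 20 mm. The wheel (60 mm radius, on top of the head, its face 152 mm above the bench) keeps its height, is self-locking, needs 2 to 3 N at the crank. Head shut, its axis stands over the bed's centre; at angle a the crank is at (52 cos a, -52 sin a) mm in press x, y.
- crank_top (a point): Centre of the top of the crank's grip: a black round upright peg, 18 mm thick, 48 mm tall (its foot is 2 mm above the wheel's face), free to spin about its own axis, at 52 mm from the screw's axis. With the head shut the top is 202 mm above the bench. Carry it round in a circle.
- pad (a joint): How far the sprung pressure pad (steel disc, 52 mm across) is pushed up into the ram, in m: 0 while it hangs free, grows once it presses on the pile, by 20 mm per turn past contact (half a turn = 0.010); end stop 0.014. Spring about 1.2 N per mm, after 2.5 N preload.
- pad_face (a point): Centre of the pad's pressing face. With the head shut and the screw at 0 it is 72 mm above the bed, and 20 mm lower for each turn until it touches.
- jar: Bystander: small lidded jar, 54 mm across, 62 mm tall, standing among the plates.
- blower: Bystander: red rubber air blower standing on its base, 60 mm across, 110 mm tall, behind.
- eyepiece: Bystander: metal eyepiece tube, 40 mm across, 55 mm tall, behind the plates.
- bottle: Bystander: white bottle, 60 mm across, 130 mm tall, at the back.
Not all that is in view belongs to the job. What is shaped like the section2 but pink is not meant.

How it is judged:
By the outcome, as a careful person would: the job done as asked, in the order asked, and still so for the second after the job is handed in, with the robot touching nothing.
Of section0, section1, section2, section3 only 2 to 4 are there at a start; the rules pass over those that are not, and their reading is None.
At some moment in a run one of section0, section1, section2, section3, cover may be knocked a few centimetres aside while the robot is not near it.
Once in a run the grip may slacken for a moment while it holds something.
It also fails if it takes over 208 s, if anything falls off the work surface, if the arm or the gripper's body presses on something with over 40 N, if the wrist force passes 120 N, or if a joint passes its speed limit or range.

ROBOT

A 6-joint arm with a two-finger parallel gripper is mounted at the origin on the work surface. World frame = base frame: x ahead of the robot, y to its left, z up, the work surface at z = 0. Lengths are in m, angles in rad, forces in N, time in s.
With the tool pointing down it reaches from about 0.35 to 0.975 m from the base axis. Payload 4.9 kg.
Tool frame: the origin (TCP) lies midway between the tips of the shut fingers; the grasp point (between the pads) lies 19 mm behind it; x points along the fingers, z is the direction in which the jaws open and shut, and the axes are right-handed (so a half turn about x gives the same grasp; the last joint's range is limited). The gripper opens to 85 mm and grips with 20 to 120 N. Pads are 22 mm wide; open, the fingers measure 114 mm over their backs; the gripper's body (76 mm by 85 mm) begins 54 mm behind the grasp point. The pads swing forward as they close: fully open they stand 13 mm farther back than shut.
Start: joints at [1.221, 0.053, 1.613, -0, 1.476, -0.119], TCP at [0.143, 0.608, 0.231] pointing down, gripper open.
Joint ranges: [-3.01, 3.01], [-1.01, 2.22], [0.06, 2.58], [-1.02, 4.17], [0.09, 2.62], [-3.14, 3.14]. Speed limits (rad/s): [2.57, 2.57, 3.14, 3.14, 3.14, 3.14].

INTERFACE

Orientations are given as a unit quaternion [w, x, y, z].
In Python, from plant import state, cams, workorder, nets gives the robot as it stands.
- The arm moves only by the tool play_rows, never from a script. Its argument "motion" is a list of rows, each a list of 3 entries, a list of its own where there are three numbers: the closure, from -1 (fully open) to 1 (shut), then the shift along the world's x, y, z in m, then the turn about the world's z in rad. A call has 1 to 5 rows; each row is the pose to reach, as a shift and turn from the pose commanded when the call began; what a row does not reach only later rows make up. A row lasts 1/10 s, in which the tool goes at most 50 mm and 8.59 degrees, less where a joint would pass 70% of its speed; a pose out of reach is approached as far as the arm can. A call with a gripper value outside its range is refused whole. The fingers move at their own pace and stop on an object; the grip force is fixed at half the most. Time passes only in rows, so rows that repeat a pose let the fingers close. It gives the time, the measured TCP pose, the force and the opening at its end, in the units of the state.
- state(): the state, without advancing time (a new reading comes with each control period).
- cams.grab_frame(name): name is "scene" or "top" or "wrist"; returns (picture, depth): 420x560x3 uint8, red, green, blue; 420x560 float32, m along the optical axis (not along the pixel's ray), 0 where there is no reading.
- cams.camera_info(name): a dict with "K" (3x3 intrinsics, pixels), "rvec" (rotation vector, rad) and "tvec" (3), from world to camera coordinates, as OpenCV has them. Camera axes: x right, y down, z forward; pixel columns grow to the right and rows downward; lengths in m; the calibration is good to about 2 mm. The wrist camera is an equidistant fisheye: a pixel r from the principal point sees the ray r / f radians off the axis. A picture is of the moment at which its call begins: read the wrist's pose just before it. camera_info takes no time and is no camera call; for the wrist camera it gives the pose at the moment of the call.
- workorder.job_done(): hands the job in, once; it reports no verdict.
Trained networks look in the newest picture that a camera, given by its name, has taken for a name from the list of things; names that differ only in an ending like _2 or _b are one class to them, and where a whole thing is asked for, a point or a joint stands for the part that bears it (a point fixed in the world has none). Each returns a list of dicts, best first, with "score" (0 to 1); they miss things now and then, are a little off and sometimes report something else, mostly with a low value. They report only what shows in the picture. A call takes as long as a camera call. They do not tell look-alikes from the thing itself.
- nets.recognise(camera, target): "at" ([x, y, z] in m, in world coordinates, good to about 4 mm: the middle of the surface that is visible of it).
- nets.landmark_of(camera, target): "at" ([x, y, z] in m, in world coordinates, good to about 4 mm: a listed point, or the origin of a listed thing).
The state is a dict: "time": time; "joint_pos": joint angles; "joint_vel": joint speeds; "joint_efforts": joint torques, N m; "tool_pos": TCP position; "tool_rot": TCP orientation; "contact_force": force on the tool from outside, world axes, zero at the start; "ft_torque": the same for the moment, N m; "gripper_width": opening from 0.0 (shut) to 1.0 (fully open).
Only numpy, scipy, OpenCV 4.12 (cv2) and the standard library are available. Lean on these libraries where they do the work, as an engineer would, in place of code of your own. Each camera call takes 0.05 s, during which the arm holds its last target.

## Working session

There is one attempt and no reset: what is moved stays moved. The work goes in short steps, Python scripts to look and compute and a tool call to move; the robot and the scene stay as the last step left them, time stands still between calls to the robot, and variables do not carry over. Pictures are saved under pics/ and viewed, and the job is handed in when it is done.

Besides the shell and the picture viewer there is one more tool, called after "Call:" as a command line: name --argument value ..., lists and objects as JSON in quotes. play_rows: Moves the arm, as the interface text tells. Its arguments: {"type":"object","properties":{"motion":{"type":"array","items":{"type":"array"}}},"required":["motion"]}

```bash
ls; mkdir -p pics; cat > h.py <<'E'
import numpy as np,cv2
from plant import state,cams,workorder,nets
def snap(cam,fn):
    ci=cams.camera_info(cam)
    p,d=cams.grab_frame(cam)
    cv2.imwrite('pics/'+fn,p[:,:,::-1]); np.savez('pics/'+fn[:-4]+'.npz',p=p,d=d,K=np.array(ci['K']),r=np.array(ci['rvec']),t=np.array(ci['tvec']))
    return p,d,ci
def unproj(ci,d):
    K=np.array(ci['K']);R,_=cv2.Rodrigues(np.array(ci['rvec'],float));t=np.array(ci['tvec'],float).ravel()
    v,u=np.indices(d.shape); X=np.stack([(u-K[0,2])/K[0,0]*d,(v-K[1,2])/K[1,1]*d,d],-1)
    return (X-t)@R
E
python3 - <<'E'
from h import *
print(state())
for c in ['scene','top','wrist']:
    snap(c,c+'0.png'); ci=cams.camera_info(c); print(c,ci)
for c in ['top','scene']:
    for t in ['section0','cover','head','jar','screw']:
        for r in nets.recognise(c,t): print(c,t,np.round(r['at'],3),round(r['score'],2))
    for t in ['bed','head_hinge','handle','crank_top','pad_face','section0','cover']:
        for r in nets.landmark_of(c,t): print(c,'LM',t,np.round(r['at'],3),round(r['score'],2))
E
```

```text
pics
{'time': 0.0, 'joint_pos': array([ 1.22096626e+00,  5.33786967e-02,  1.61429343e+00, -1.78771452e-05,
        1.47597789e+00, -1.19008387e-01]), 'joint_vel': array([ 0.0012983 ,  0.00073693,  0.00021776,  0.001426  , -0.00065101,
        0.00020257]), 'joint_efforts': array([ 9.37729892e-04, -3.93688059e+01, -3.70177889e+01,  6.85137775e-05,
        6.99604323e-03, -1.48270686e-05]), 'tool_pos': array([0.14278238, 0.6078378 , 0.23004981]), 'tool_rot': array([ 0.55363406, -0.43948278,  0.55486696,  0.43871045]), 'contact_force': array([ 0.51449537,  0.30336831, -0.31436684]), 'ft_torque': array([-0.0040424 ,  0.05529399, -0.01290685]), 'gripper_width': 1.005655898261797}
scene {'K': array([[487.29580822,   0.        , 272.76252535],
       [  0.        , 487.29580822, 209.99662649],
       [  0.        ,   0.        ,   1.        ]]), 'rvec': array([ 1.10778052,  2.2553504 , -1.10976639]), 'tvec': array([ 0.29996682, -0.2143425 ,  1.72308632])}
top {'K': array([[474.84646745,   0.        , 279.59002296],
       [  0.        , 474.84646745, 205.40044587],
       [  0.        ,   0
[... 1184 characters left out ...]
er [0.454 0.123 0.019] 0.97
scene cover [ 0.564 -0.266  0.247] 0.46
scene cover [0.723 0.038 0.047] 0.46
scene cover [0.704 0.158 0.047] 0.27
scene head [ 0.557 -0.268  0.247] 0.94
scene jar [0.627 0.129 0.047] 0.83
scene screw [ 0.582 -0.288  0.237] 0.73
scene LM bed [ 0.534 -0.147  0.022] 0.92
scene LM head_hinge [ 0.544 -0.252  0.125] 0.85
scene LM head_hinge [0.693 0.152 0.001] 0.51
scene LM handle [ 0.543 -0.28   0.332] 0.96
scene LM pad_face [ 0.541 -0.23   0.231] 0.75
scene LM section0 [0.459 0.248 0.   ] 0.95
scene LM section0 [0.594 0.365 0.   ] 0.74
scene LM section0 [ 0.596  0.243 -0.003] 0.57
scene LM section0 [ 0.538 -0.23   0.231] 0.51
scene LM cover [ 0.443  0.119 -0.001] 0.73
```

View pics/top0.png

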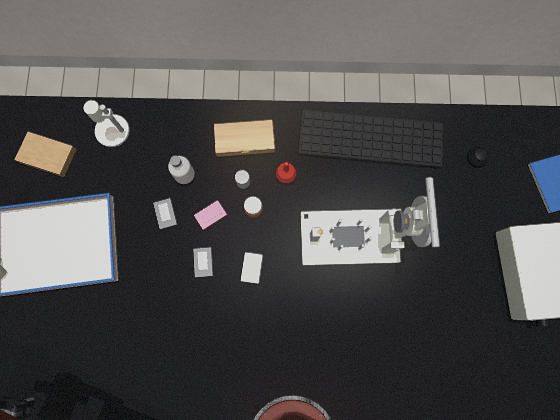

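View pics/scene0.png

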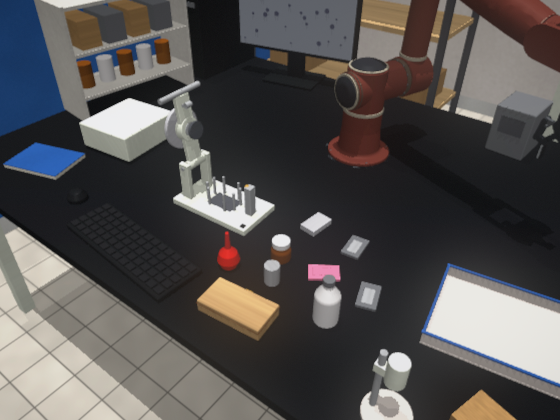

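View pics/wrist0.png

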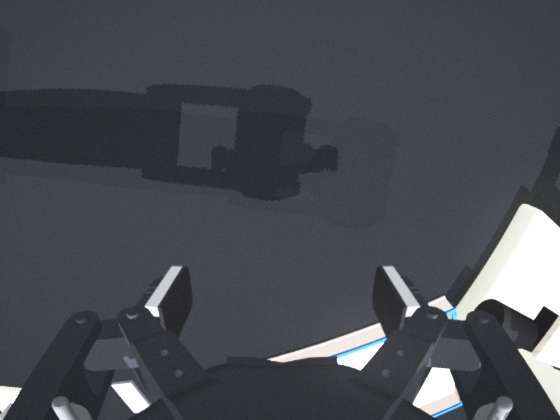

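```bash
cat >> h.py <<'E'
def rects(cam='top',fn=None,zh=0.012,box=(0.35,0.75,-0.32,0.45)):
    p,d,ci=snap(cam,fn)
    return p,d,ci
def planepix(ci,u,v,z):
    K=np.array(ci['K']);R,_=cv2.Rodrigues(np.array(ci['rvec'],float));t=np.array(ci['tvec'],float).ravel()
    o=-R.T@t; r=R.T@np.array([(u-K[0,2])/K[0,0],(v-K[1,2])/K[1,1],1]); s=(z-o[2])/r[2]; return o+s*r
def topplates(fn='t.png',ztop=None):
    p,d,ci=snap('top',fn)
    b=8; hsv=cv2.cvtColor(p,cv2.COLOR_RGB2HSV)
    m=((hsv[...,2]>60)).astype(np.uint8)
    m=cv2.resize(m,None,fx=1,fy=1)
    n,l,s,c=cv2.connectedComponentsWithStats(m,connectivity=4)
    out=[]
    for i in range(1,n):
        if 150<s[i,4]<1500:
            ys,xs=np.where(l==i); zz=np.median(d[l==i]); 
            P=planepix(ci,c[i][0],c[i][1],.01)
            if not(0.3<P[0]<0.75 and -0.3<P[1]<.45): continue
            W=np.array([planepix(ci,x,y,.01)[:2] for x,y in zip(xs,ys)])
            r=cv2.minAreaRect((W*1000).astype(np.float32))
            C=np.cov(W.T);w,v=np.linalg.eigh(C);a=np.degrees(np.arctan2(v[1,1],v[0,1]))
            print('px',c[i].round(0),s[i,4],'W',W.mean(0).round(4),'rect',np.round(r[0],1),np.round(r[1],1),round(r[2],1),'axis',round(a,1),'sd',np.round(np.sqrt(w*12)*1000,1),p[l==i].mean(0).round(0))
    return p,d,ci
E
python3 - <<'E'
from h import *
p,d,ci=topplates('top1.png')
cv2.imwrite('pics/crop1.png',cv2.resize(p[160:300,140:300],None,fx=5,fy=4.2,interpolation=cv2.INTER_CUBIC)[:,:,::-1])
cv2.imwrite('pics/crop2.png',cv2.resize(p[170:280,290:450],None,fx=5,fy=5,interpolation=cv2.INTER_CUBIC)[:,:,::-1])
R=cv2.Rodrigues(state()['tool_rot'][1:]*0)[0]
from scipy.spatial.transform import Rotation as Ro
print(Ro.from_quat(state()['tool_rot'],scalar_first=True).as_matrix().round(3))
E
```

```text
px [181. 169.] 566 W [0.7239 0.3289] rect [724.9 330.1] [95.  62.9] 31.5 axis -145.3 sd [57.2 83.3] [147. 145. 143.]
px [285. 172.] 353 W [0.7206 0.0274] rect [719.2  26.8] [60.5 58.3] 45.0 axis -176.1 sd [52.6 55.6] [149.  56.  51.]
px [242. 179.] 244 W [0.6992 0.151 ] rect [699.4 150.4] [56.8 42.9] 2.2 axis -166.7 sd [37.9 52.7] [157. 156. 154.]
px [253. 207.] 348 W [0.6176 0.1181] rect [617.8 117.8] [61. 51.] 1.5 axis -166.4 sd [47.6 57.4] [173. 166. 162.]
px [165. 213.] 512 W [0.5943 0.3661] rect [594.8 366.1] [81.7 50.7] 17.8 axis -162.6 sd [50.9 81.5] [167. 167. 167.]
px [210. 214.] 545 W [0.5923 0.238 ] rect [592.6 237.9] [53.7 81.9] 34.6 axis 124.7 sd [53.7 81.9] [198. 157. 177.]
px [203. 262.] 552 W [0.4595 0.2517] rect [459.9 251.4] [81.4 51.6] 6.2 axis -174.2 sd [51.3 81.3] [169. 170. 170.]
px [251. 267.] 588 W [0.4466 0.1167] rect [447.1 116.7] [53.1 83.1] 83.0 axis 173.0 sd [53.1 83.2] [198. 198. 197.]
[[ 0.    -0.973  0.229]
 [ 0.     0.229  0.973]
 [-1.     0.     0.   ]]
```

View pics/crop1.png

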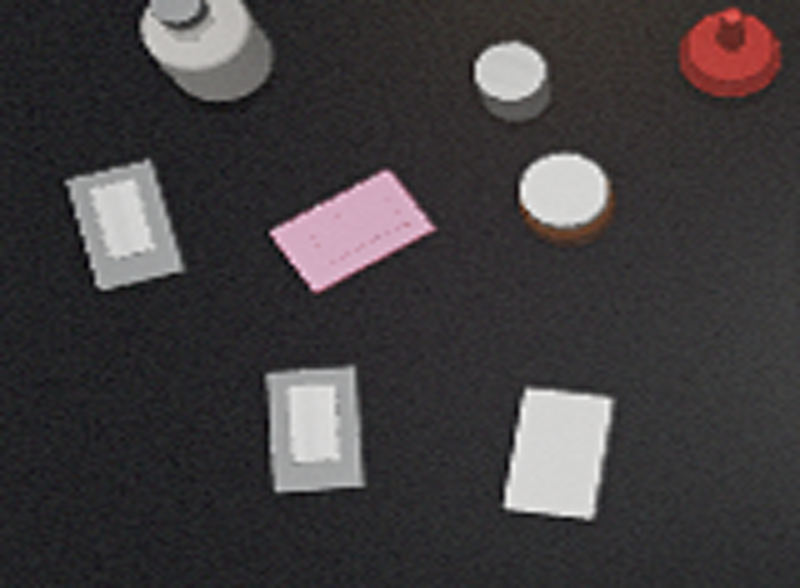

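View pics/crop2.png

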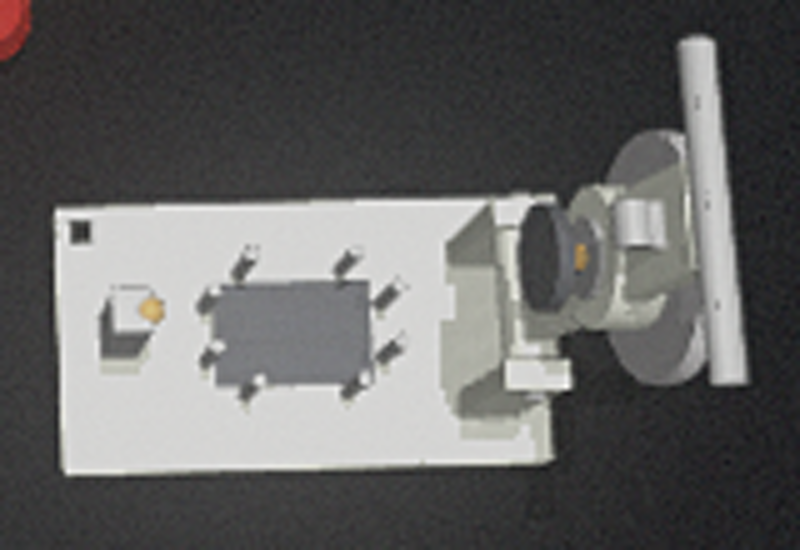

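```bash
python3 - <<'E'
from h import *
z=np.load('pics/top1.npz');p=z['p'];d=z['d'];ci=dict(K=z['K'],rvec=z['r'],tvec=z['t'])
g=p.mean(2)
# top and bottom edges via subpixel gradients per column
def edge(cols,r0,r1,sgn):
    pts=[]
    for c in cols:
        col=g[r0:r1,c]; th=(col.max()+col.min())/2
        i=np.where(((col[:-1]-th)*(col[1:]-th))<0)[0]
        i=i[0] if sgn>0 else i[-1]
        pts.append((c,r0+i+(th-col[i])/(col[i+1]-col[i])))
    return np.array(pts)
for nm,cols,r0,r1,s in [('up',range(305,380),203,225,1),('dn',range(305,398),250,272,-1)]:
    e=edge(cols,r0,r1,s); W=np.array([planepix(ci,u,v,.02)[:2] for u,v in e])
    f=np.polyfit(W[:,1],W[:,0],1); r=W[:,0]-np.polyval(f,W[:,1]); ok=abs(r)<.0015; f=np.polyfit(W[ok,1],W[ok,0],1)
    print(nm,'slope dx/dy',f[0],'deg',np.degrees(np.arctan(f[0])),'x at y=-.145',np.polyval(f,-.145),ok.sum())
# left edge
e=[]
for r in range(215,260):
    row=g[r,295:310]; th=(row.max()+row.min())/2; i=np.where((row[:-1]-th)*(row[1:]-th)<0)[0][0]; e.append(planepix(ci,295+i+(th-row[i])/(row[i+1]-row[i]),r,.02)[:2])
e=np.array(e); f=np.polyfit(e[:,0],e[:,1],1);print('left dy/dx',np.degrees(np.arctan(f[0])),np.polyval(f,.535))
# dark bed
hsv=g[215:260,325:375]; m=((g>70)&(g<125)).astype(np.uint8); m[:, :325]=0;m[:,372:]=0;m[:222]=0;m[252:]=0
m=cv2.morphologyEx(m,cv2.MORPH_OPEN,np.ones((3,3)))
ys,xs=np.where(m); W=np.array([planepix(ci,x,y,.02)[:2] for x,y in zip(xs,ys)])
print(cv2.minAreaRect((W*1000).astype(np.float32)))
# bed center from dark region
for i in range(6):
  pass
for c in ['top','scene']:
  cams.grab_frame(c)
  for t in ['bed','head_hinge','handle','crank_top']:
    for r in nets.landmark_of(c,t): print(c,t,np.round(r['at'],4),round(r['score'],2))
P=unproj(ci,d)
# handle pts
m=(P[...,2]>0.30)&(P[...,2]<.34)&(P[...,0]>.4)&(P[...,0]<.7)&(P[...,1]<-.2)&(P[...,1]>-.4)
Q=P[m]; print(len(Q),Q.mean(0)); 
C=np.cov(Q[:,:2].T);w,v=np.linalg.eigh(C);print(np.degrees(np.arctan2(v[1,1],v[0,1])),np.sqrt(w*12),Q[:,2].max(),np.median(Q[:,2]),Q.min(0),Q.max(0))
E
```

```text
up slope dx/dy -0.04375655418305526 deg -2.505467676752312 x at y=-.145 0.6107477494911051 75
dn slope dx/dy -0.044459322999936636 deg -2.545655177098151 x at y=-.145 0.46063559795474973 93
left dy/dx 2.3565594917237407 -0.018150161986806277
((534.5889282226562, -160.95289611816406), (58.8845329284668, 60.04783248901367), 4.308722972869873)
top bed [ 0.5342 -0.1438  0.0197] 0.91
top head_hinge [ 0.5381 -0.2524  0.1249] 0.84
top head_hinge [ 0.539  -0.2313  0.2314] 0.37
top handle [ 0.5412 -0.2807  0.3256] 0.64
scene bed [ 0.5352 -0.1471  0.0231] 0.85
scene head_hinge [ 0.5458 -0.2489  0.1261] 0.66
scene handle [ 0.5428 -0.278   0.3295] 0.73
scene crank_top [ 0.5345 -0.1491  0.0232] 0.45
740 [ 0.54002146 -0.27544409  0.32809284]
-177.1721772746397 [0.03052774 0.1274203 ] 0.3399779654828469 0.33462364333461236 [ 0.4670533  -0.29196032  0.30003112] [ 0.61665523 -0.24708998  0.33997797]
```

Call:
play_rows --motion '[[-1,[0.033,-0.037,0],0.1],[-1,[0.066,-0.074,0],0.2],[-1,[0.099,-0.111,0],0.339],[-1,[0.132,-0.148,0],0.339],[-1,[0.165,-0.185,0],0.339]]'

```text
time: 2.4
tool_pos: [0.3089, 0.4219, 0.2315]
tool_rot: [-0.472, 0.527, -0.472, -0.526]
contact_force: [0.7, 0.7, 1.0]
gripper_width: 1.002
```

Call:
play_rows --motion '[[-1,[0.033,-0.037,0],0],[-1,[0.066,-0.074,0],0],[-1,[0.099,-0.111,0],0],[-1,[0.132,-0.148,0],0],[-1,[0.152,-0.171,-0.03],0]]'

```text
time: 2.9
tool_pos: [0.4647, 0.251, 0.2064]
tool_rot: [-0.476, 0.528, -0.47, -0.524]
contact_force: [0.5, 1.2, -0.2]
gripper_width: 0.999
```

```bash
cat >> h.py <<'E'
from scipy.spatial.transform import Rotation as Ro
def tool():
    s=state(); M=Ro.from_quat(s['tool_rot'],scalar_first=True).as_matrix()
    return s,s['tool_pos'],np.degrees(np.arctan2(M[1,2],M[0,2]))
def wsnap(fn):
    return snap('wrist',fn)
def wray(ci,u,v,z):
    K=np.array(ci['K']);R,_=cv2.Rodrigues(np.array(ci['rvec'],float));t=np.array(ci['tvec'],float).ravel()
    u=np.asarray(u,float);v=np.asarray(v,float)
    dx=(u-K[0,2])/K[0,0];dy=(v-K[1,2])/K[1,1];th=np.hypot(dx,dy)+1e-9
    r=np.stack([np.sin(th)*dx/th,np.sin(th)*dy/th,np.cos(th)],-1)@R
    o=-R.T@t
    return o+r*((z-o[2])/r[...,2])[...,None]
def rectify(p,ci,x0,x1,y0,y1,z,mm=1.0,px=None):
    # world-plane view: rows = x decreasing downward (x up), cols = y decreasing to right
    K=np.array(ci['K']);R,_=cv2.Rodrigues(np.array(ci['rvec'],float));t=np.array(ci['tvec'],float).ravel()
    xs=np.arange(x1,x0,-mm/1000);ys=np.arange(y1,y0,-mm/1000)
    X,Y=np.meshgrid(xs,ys,indexing='ij'); W=np.stack([X,Y,np.full_like(X,z)],-1)@R.T+t
    th=np.arctan2(np.hypot(W[...,0],W[...,1]),W[...,2]); ph=np.arctan2(W[...,1],W[...,0])
    u=K[0,2]+K[0,0]*th*np.cos(ph); v=K[1,2]+K[1,1]*th*np.sin(ph)
    return cv2.remap(p,u.astype(np.float32),v.astype(np.float32),cv2.INTER_LINEAR)
def wplate(p,ci,x,y,z,thr=90,fn=None,w=0.07):
    im=rectify(p,ci,x-w,x+w,y-w,y+w,z,.5); g=im.mean(2)
    if fn: cv2.imwrite('pics/'+fn,cv2.resize(im,None,fx=2,fy=2)[:,:,::-1])
    m=(g>thr).astype(np.uint8); m=cv2.morphologyEx(m,cv2.MORPH_OPEN,np.ones((5,5)))
    n,l,s,c=cv2.connectedComponentsWithStats(m)
    for i in range(1,n):
        if s[i,4]>5000:
            yy,xx=np.where(l==i); W=np.stack([(x+w)*1000-yy*.5,(y+w)*1000-xx*.5],-1).astype(np.float32)
            r=cv2.minAreaRect(W); print('plate',np.round(r[0],1),np.round(r[1],1),round(r[2],1),s[i,4])
E
python3 - <<'E'
from h import *
s,t,a=tool(); print(s['time'],t,a,s['contact_force'],s['joint_pos'].round(2))
p,d,ci=wsnap('w1.png')
R,_=cv2.Rodrigues(ci['rvec']);print('cam',-R.T@ci['tvec'], R[2])
wplate(p,ci,.4595,.2517,.010,fn='w1r.png')
E
```

```text
2.9 [0.46469673 0.25097406 0.20636136] 96.05869306373309 [ 0.54347365  1.17534659 -0.21529405] [ 0.35 -0.17  1.87 -0.    1.43 -1.32]
cam [0.38965026 0.24140147 0.34839506] [ 0.29637714  0.03392356 -0.95446832]
plate [459.2 251.7] [78.3 49.2] 5.5 14869
```

View pics/w1.png

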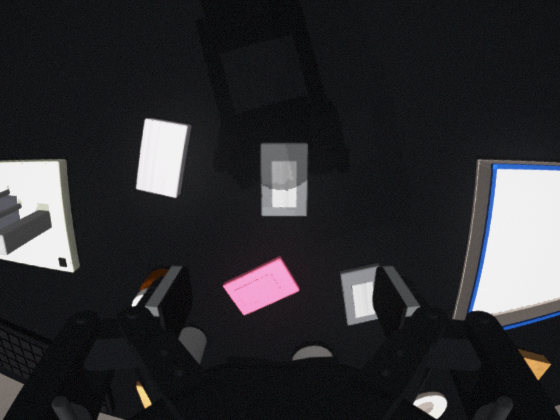

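View pics/w1r.png

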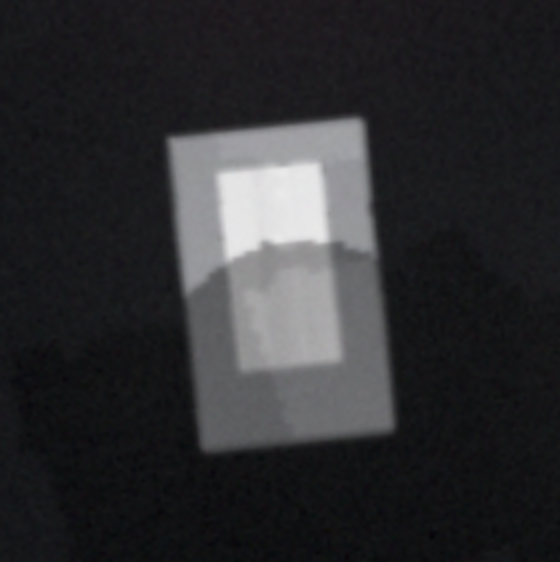

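Call:
play_rows --motion '[[-1,[0,0,-0.05],0],[-1,[0,0,-0.1],0],[-1,[0,0,-0.15],0],[-1,[0,0,-0.185],0],[-1,[0,0,-0.198],0]]'

```text
time: 3.45
tool_pos: [0.4564, 0.2511, -0.0012]
tool_rot: [0.47, -0.525, 0.475, 0.528]
contact_force: [-0.3, 0.0, -0.7]
gripper_width: 1.001
```

Call:
play_rows --motion '[[-1,[0,0,0],0],[1,[0,0,0],0],[1,[0,0,0],0],[1,[0,0,0],0],[1,[0,0,0],0]]'

```text
time: 3.95
tool_pos: [0.4622, 0.2532, 0.0068]
tool_rot: [-0.474, 0.527, -0.471, -0.526]
contact_force: [-2.2, -1.2, 9.3]
gripper_width: 0.529
```

```bash
python3 - <<'E'
from h import *
s,t,a=tool(); print(s['time'],t,a,s['contact_force'],s['gripper_width'])
p,d,ci=wsnap('w2.png')
E
```

```text
3.95 [0.4621557  0.25324904 0.00678421] 96.2086823592163 [-2.21270194 -1.20408319  9.33156808] 0.5288710979748374
```

View pics/w2.png

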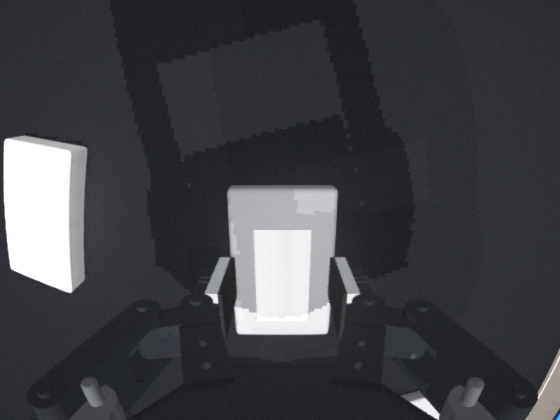

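Call:
play_rows --motion '[[1,[0,0,0.004],0],[1,[0,0,0.004],0],[1,[0,0,0.05],0],[1,[0,0,0.1],0],[1,[0,0,0.15],0]]'

```text
time: 4.5
tool_pos: [0.4594, 0.2523, 0.1548]
tool_rot: [0.472, -0.526, 0.472, 0.526]
contact_force: [0.9, 1.3, 0.1]
gripper_width: 0.003
```

```bash
python3 - <<'E'
from h import *
s,t,a=tool(); print(s['time'],t,a,s['contact_force'],s['gripper_width'])
p,d,ci=wsnap('w3.png')
print(cams.camera_info('wrist')['tvec'])
E
```

```text
4.5 [0.45937402 0.25226873 0.15478977] 96.20068680198169 [0.91684649 1.31533169 0.09599244] 0.0031361527091063705
[-0.20191177 -0.48669615  0.16686425]
```

View pics/w3.png

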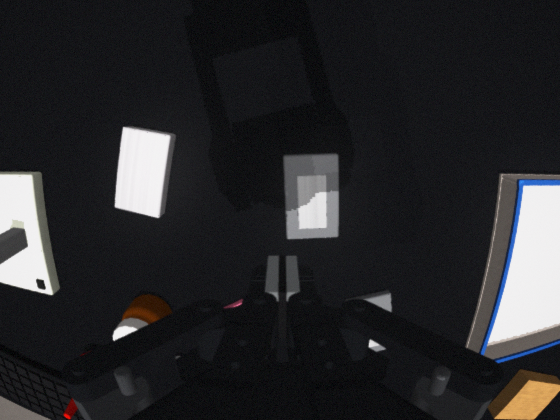

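Call:
play_rows --motion '[[-0.35,[0,0,0.02],0],[-0.35,[0,0,0.05],0],[-0.35,[0,0,0.05],0]]'

```text
time: 4.85
tool_pos: [0.4625, 0.2534, 0.2086]
tool_rot: [-0.475, 0.528, -0.469, -0.525]
contact_force: [0.5, -0.2, 1.2]
gripper_width: 0.511
```

```bash
python3 - <<'E'
from h import *
s,t,a=tool(); print(s['time'],t,a,s['contact_force'],s['gripper_width'])
p,d,ci=wsnap('w4.png')
wplate(p,ci,.4595,.2517,.010,fn='w4r.png',thr=80)
E
```

```text
4.85 [0.46245368 0.25344555 0.20858465] 96.20428613739706 [ 0.51343849 -0.20332099  1.16877317] 0.5105327835221883
plate [455.  277.8] [79.  49.5] 8.9 15208
```

View pics/w4r.png

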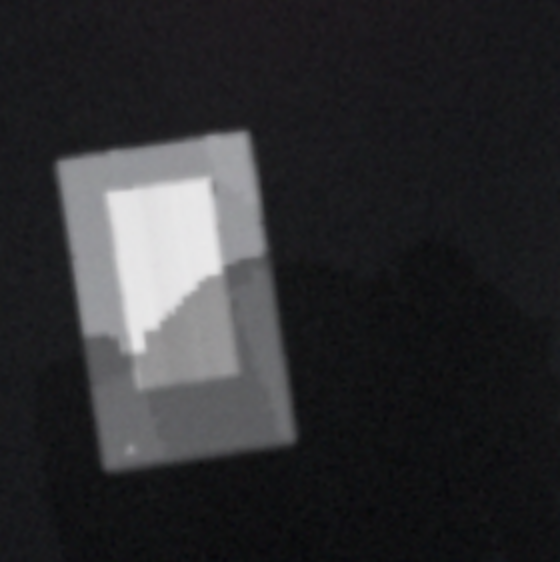

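Call:
play_rows --motion '[[-0.35,[-0.005,0.0255,0],0.048],[-0.35,[-0.005,0.0255,0],0.048]]'

```text
time: 5.1
tool_pos: [0.454, 0.2791, 0.2019]
tool_rot: [0.458, -0.537, 0.459, 0.539]
contact_force: [0.8, -0.9, -1.0]
gripper_width: 0.677
```

```bash
python3 - <<'E'
from h import *
s,t,a=tool(); print(s['time'],t,a,s['contact_force'],s['gripper_width'])
p,d,ci=wsnap('w5.png')
wplate(p,ci,.455,.2777,.010,fn='w5r.png',thr=80)
E
```

```text
5.1 [0.45396173 0.27910892 0.20191005] 99.07833970650944 [ 0.84240308 -0.85662083 -1.01008498] 0.6768949384353647
plate [454.8 278.2] [78.9 49.8] 8.6 15263
```

View pics/w5.png

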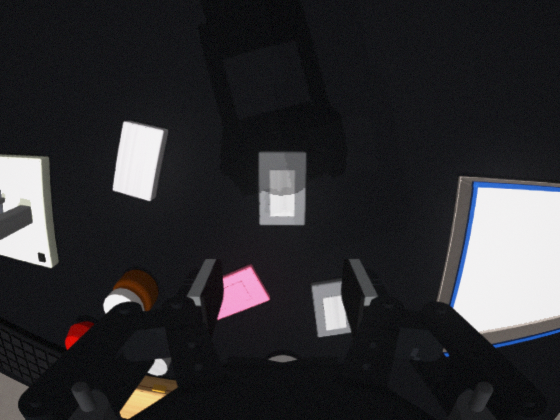

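Call:
play_rows --motion '[[-0.35,[0.001,-0.001,-0.05],0],[-0.35,[0.001,-0.001,-0.1],0],[-0.35,[0.001,-0.001,-0.15],0],[-0.35,[0.001,-0.001,-0.185],0],[-0.35,[0.001,-0.001,-0.19],0]]'

```text
time: 5.65
tool_pos: [0.4509, 0.2742, 0.0068]
tool_rot: [0.456, -0.535, 0.464, 0.539]
contact_force: [0.0, 0.1, 0.8]
gripper_width: 0.675
```

Call:
play_rows --motion '[[-0.35,[0,0,-0.004],0],[-0.35,[0,0,-0.008],0],[-0.35,[0,0,-0.012],0],[-0.35,[0,0,-0.012],0]]'

```text
time: 6.05
tool_pos: [0.4569, 0.2773, 0.0025]
tool_rot: [-0.46, 0.538, -0.459, -0.537]
contact_force: [0.7, -0.2, -0.1]
gripper_width: 0.676
```

Call:
play_rows --motion '[[-0.35,[0,0,-0.003],0],[-0.35,[0,0,-0.003],0],[-0.35,[0,0,-0.006],0],[-0.35,[0,0,-0.006],0]]'

```text
time: 6.45
tool_pos: [0.4563, 0.2771, -0.0045]
tool_rot: [-0.46, 0.538, -0.459, -0.537]
contact_force: [1.3, 0.2, 1.9]
gripper_width: 0.676
```

Call:
play_rows --motion '[[-0.35,[0,0,-0.002],0],[-0.35,[0,0,-0.002],0],[-0.35,[0,0,-0.002],0]]'

```text
time: 6.75
tool_pos: [0.4563, 0.2771, -0.0046]
tool_rot: [0.459, -0.537, 0.46, 0.538]
contact_force: [-6.8, -2.8, 15.0]
gripper_width: 0.675
```

Call:
play_rows --motion '[[-0.35,[0,0,0.004],0],[-0.35,[0,0,0.004],0],[1,[0,0,0.004],0],[1,[0,0,0.004],0],[1,[0,0,0.004],0]]'

```text
time: 7.25
tool_pos: [0.4564, 0.2771, -0.0023]
tool_rot: [-0.46, 0.538, -0.459, -0.537]
contact_force: [-0.6, -0.0, 4.4]
gripper_width: 0.566
```

Call:
play_rows --motion '[[1,[0,0,0],0],[1,[0,0,0.01],0],[1,[0,0,0.03],0]]'

```text
time: 7.55
tool_pos: [0.4536, 0.2758, 0.0252]
tool_rot: [0.458, -0.537, 0.461, 0.538]
contact_force: [0.1, -0.3, -1.9]
gripper_width: 0.564
```

Call:
play_rows --motion '[[1,[0.0,-0.01,0.05],-0.1],[1,[0.0,-0.04,0.1],-0.24],[1,[0.01,-0.08,0.15],-0.38],[1,[0.02,-0.12,0.175],-0.52],[1,[0.03,-0.16,0.175],-0.66]]'

```text
time: 8.05
tool_pos: [0.4852, 0.1253, 0.2047]
tool_rot: [0.612, -0.359, 0.607, 0.358]
contact_force: [1.0, -0.3, -0.5]
gripper_width: 0.57
```

Call:
play_rows --motion '[[1,[0.01,-0.04,0],-0.14],[1,[0.02,-0.08,0],-0.28],[1,[0.03,-0.12,0],-0.42],[1,[0.04,-0.16,0],-0.56],[1,[0.05,-0.2,0],-0.7]]'

```text
time: 8.55
tool_pos: [0.5332, -0.0759, 0.1997]
tool_rot: [0.695, -0.127, 0.696, 0.127]
contact_force: [0.7, 0.3, -1.5]
gripper_width: 0.563
```

```bash
python3 - <<'E'
from h import *
s,t,a=tool(); print(s['time'],t,a,s['contact_force'],s['gripper_width'],s['joint_pos'].round(2))
p,d,ci=wsnap('w6.png')
R,_=cv2.Rodrigues(ci['rvec']);o=-R.T@ci['tvec'];print('cam',o,tool()[1])
E
```

```text
8.55 [ 0.53324224 -0.0758887   0.19974579] 20.682095640524565 [ 0.66688531  0.25333831 -1.47469282] 0.562733994720783 [-0.28 -0.13  1.85  0.    1.43 -0.64]
cam [ 0.50696395 -0.00854294  0.34265074] [ 0.53437867 -0.08129262  0.19992161]
```

View pics/w6.png

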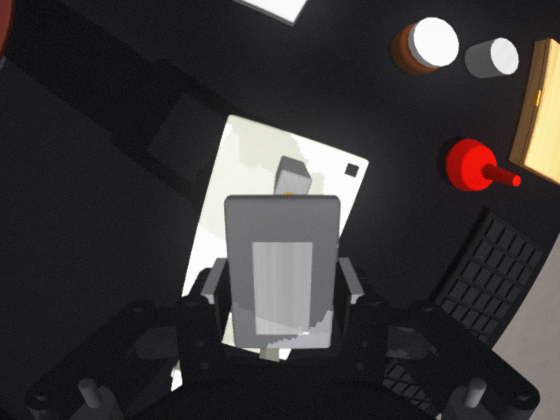

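Call:
play_rows --motion '[[1,[0.0,-0.025,0],-0.14],[1,[0.0,-0.05,0],-0.28],[1,[0.0,-0.062,0],-0.325],[1,[0.0,-0.062,0],-0.325],[1,[0.0,-0.062,0],-0.325]]'

```text
time: 9.1
tool_pos: [0.5335, -0.1356, 0.2]
tool_rot: [0.707, -0.015, 0.707, 0.016]
contact_force: [0.3, 0.5, -1.6]
gripper_width: 0.566
```

```bash
cat >> h.py <<'E'
def inhand(fn,dz=0.0123):
    s,t,a=tool(); p,d,ci=wsnap(fn)
    print('t',s['time'],'tool',t.round(4),'jaw',a.round(2),'F',s['contact_force'].round(1),'w',s['gripper_width'].round(3))
    return p,ci,t,a
def totool(P,t,a):
    c,s_=np.cos(np.radians(a)),np.sin(np.radians(a)); D=np.asarray(P)[...,:2]-t[:2]
    return np.stack([D@np.array([c,s_]),D@np.array([-s_,c])],-1)*1000  # jaw axis, perpendicular(+90deg)
E
python3 - <<'E'
from h import *
p,ci,t,a=inhand('w7.png')
# bed points: use scene/top nets? base plate edges etc
E
```

```text
Traceback (most recent call last):
  File "h.py", line 67, in inhand
    print('t',s['time'],'tool',t.round(4),'jaw',a.round(2),'F',s['contact_force'].round(1),'w',s['gripper_width'].round(3))
                                                                                               ^^^^^^^^^^^^^^^^^^^^^^^^
AttributeError: 'float' object has no attribute 'round'
```

View pics/w7.png

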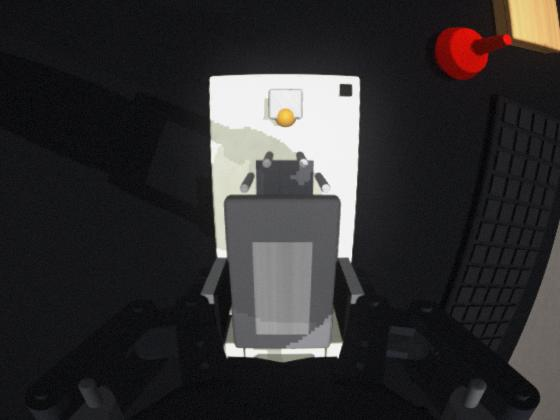

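```bash
cat >> h.py <<'E'
def wproj(ci,P):
    K=np.array(ci['K']);R,_=cv2.Rodrigues(np.array(ci['rvec'],float));t=np.array(ci['tvec'],float).ravel()
    W=np.asarray(P)@R.T+t; th=np.arctan2(np.hypot(W[...,0],W[...,1]),W[...,2]); ph=np.arctan2(W[...,1],W[...,0])
    return np.stack([K[0,2]+K[0,0]*th*np.cos(ph),K[1,2]+K[1,1]*th*np.sin(ph)],-1)
def press(x,y,z,c=(.5357,-.145),yaw=2.5):
    a=np.radians(yaw); return np.array([c[0]+np.cos(a)*x-np.sin(a)*y,c[1]+np.sin(a)*x+np.cos(a)*y,z])
def overlay(p,ci,c,yaw,fn,crop,f=5):
    im=cv2.resize(p[:,:,::-1][crop[1]:crop[3],crop[0]:crop[2]],None,fx=f,fy=f,interpolation=cv2.INTER_CUBIC)
    for x,y in [(-.034,.028),(.034,.028),(-.015,.049),(.015,.049)]:
        A=wproj(ci,press(x,y,.02,c,yaw));B=wproj(ci,press(x,y,.08,c,yaw))
        q=lambda A:tuple(int(round(v)) for v in ((A-np.array(crop[:2]))*f+f/2))
        cv2.line(im,q(A),q(B),(0,0,255),1);cv2.circle(im,q(B),3,(0,255,0),-1)
    cv2.imwrite('pics/'+fn,im)
E
sed -i "s/s\['gripper_width'\].round(3)/round(float(s['gripper_width']),3)/" h.py
python3 - <<'E'
from h import *
p,ci,t,a=inhand('w7.png')
overlay(p,ci,(.5357,-.145),2.5,'ov1.png',(205,70,365,210))
# in-hand plate corners
px=np.array([[228,197],[339,197],[233,348],[332,348]])
P=wray(ci,px[:,0],px[:,1],t[2]+.0123); print(P.round(4)); print(totool(P,t,a).round(1))
E
```

```text
t 9.15 tool [ 0.5336 -0.1353  0.2001] jaw 2.55 F [ 0.3  0.  -0.8] w 0.562
[[ 0.5088 -0.0967  0.2124]
 [ 0.5551 -0.0946  0.2124]
 [ 0.5095 -0.1768  0.2124]
 [ 0.5608 -0.1745  0.2124]]
[[-23.1  39.6]
 [ 23.2  39.6]
 [-25.9 -40.5]
 [ 25.4 -40.4]]
```

View pics/ov1.png

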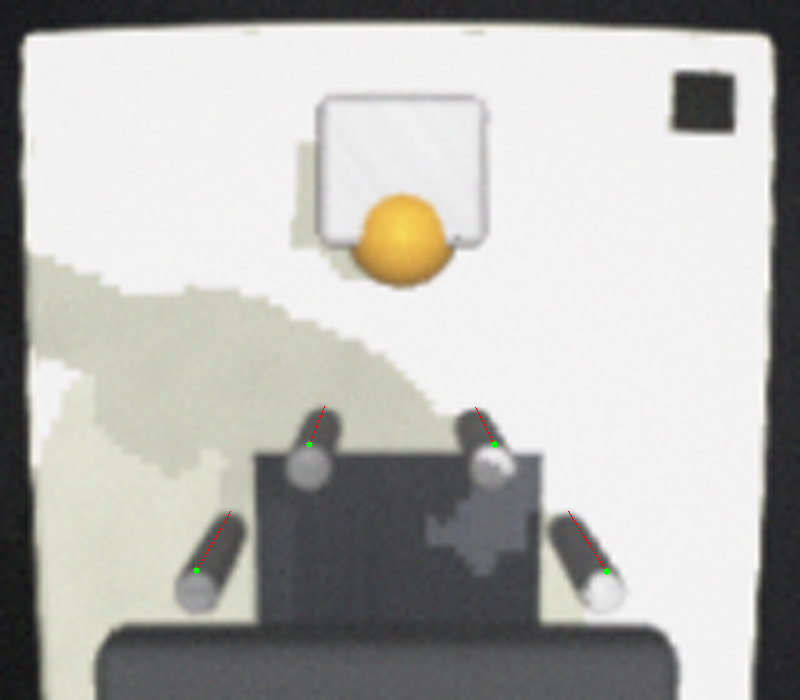

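```bash
python3 - <<'E'
from h import *
z=np.load('pics/w7.npz');ci=dict(K=z['K'],rvec=z['r'],tvec=z['t'])
q=np.array([[309,467],[493,465],[196,590],[604,590]])/5-.5+[205,70]
P=wray(ci,q[:,0],q[:,1],.08);print(P.round(4))
m=np.array([[-15,49],[15,49],[-34,28],[34,28]])/1000
a=np.radians(2.5);R=np.array([[np.cos(a),-np.sin(a)],[np.sin(a),np.cos(a)]])
print('center',(P[:,:2]-m@R.T).round(4))
# dark bed top edge corners
q=np.array([[253,453],[543,453]])/5-.5+[205,70];print(wray(ci,q[:,0],q[:,1],.02))
# catch post top (z .092 or .112)
q=np.array([[318,95],[488,95],[318,246],[488,246]])/5-.5+[205,70];print(wray(ci,q[:,0],q[:,1],.112),wray(ci,q[:,0],q[:,1],.092))
q=np.array([[25,35],[772,38]])/5-.5+[205,70];print(wray(ci,q[:,0],q[:,1],.02))
E
```

```text
[[ 0.5187 -0.1005  0.08  ]
 [ 0.5486 -0.0988  0.08  ]
 [ 0.5006 -0.1219  0.08  ]
 [ 0.5683 -0.1188  0.08  ]]
center [[ 0.5358 -0.1488]
 [ 0.5357 -0.1485]
 [ 0.5358 -0.1483]
 [ 0.5356 -0.1482]]
[[ 0.50478385 -0.10663081  0.02      ]
 [ 0.5627138  -0.1039858   0.02      ]]
[[ 0.51919394 -0.04287439  0.112     ]
 [ 0.5428516  -0.04175628  0.112     ]
 [ 0.52009629 -0.0643737   0.112     ]
 [ 0.54390621 -0.06326132  0.112     ]] [[ 0.51826529 -0.0411024   0.092     ]
 [ 0.54397162 -0.03988745  0.092     ]
 [ 0.51924577 -0.06446346  0.092     ]
 [ 0.54511755 -0.06325476  0.092     ]]
[[ 0.45624048 -0.02311025  0.02      ]
 [ 0.60386845 -0.01682636  0.02      ]]
```

Call:
play_rows --motion '[[1,[0.002,-0.0125,0],0],[1,[0.002,-0.0125,-0.04],0],[1,[0.002,-0.0125,-0.08],0],[1,[0.002,-0.0125,-0.1],0],[1,[0.002,-0.0125,-0.1],0]]'

```text
time: 9.7
tool_pos: [0.533, -0.1477, 0.096]
tool_rot: [0.704, -0.014, 0.71, 0.016]
contact_force: [1.0, -0.3, -0.4]
gripper_width: 0.563
```

```bash
python3 - <<'E'
from h import *
p,ci,t,a=inhand('w8.png')
E
```

```text
t 9.7 tool [ 0.533  -0.1477  0.096 ] jaw 2.46 F [ 1.  -0.3 -0.4] w 0.563
```

View pics/w8.png

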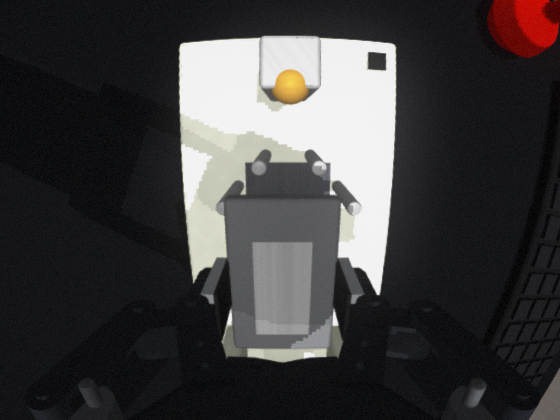

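Call:
play_rows --motion '[[1,[0,0,-0.01],0],[1,[0,0,-0.02],0],[1,[0,0,-0.03],0],[1,[0,0,-0.04],0],[1,[0,0,-0.04],0]]'

```text
time: 10.25
tool_pos: [0.5344, -0.1482, 0.0582]
tool_rot: [0.706, -0.014, 0.708, 0.015]
contact_force: [0.2, 0.8, -1.3]
gripper_width: 0.565
```

```bash
python3 - <<'E'
from h import *
p,ci,t,a=inhand('w9.png')
E
```

```text
t 10.25 tool [ 0.5344 -0.1482  0.0582] jaw 2.41 F [ 0.2  0.8 -1.3] w 0.565
```

View pics/w9.png

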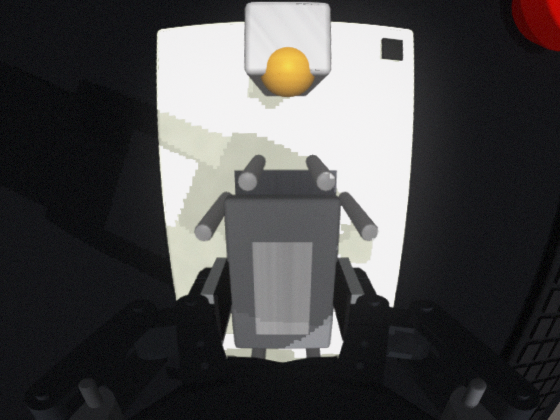

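```bash
python3 - <<'E'
from h import *
z=np.load('pics/w9.npz');ci=dict(K=z['K'],rvec=z['r'],tvec=z['t'])
q=np.array([[248,181],[326,181],[205,232],[369,231]])
P=wray(ci,q[:,0],q[:,1],.08)
m=np.array([[-15,49],[15,49],[-34,28],[34,28]])/1000
a=np.radians(2.5);R=np.array([[np.cos(a),-np.sin(a)],[np.sin(a),np.cos(a)]])
print('center',(P[:,:2]-m@R.T).round(4))
print(wray(ci,[282,282],[197,349],.0582+.0123))
E
```

```text
center [[ 0.5361 -0.1489]
 [ 0.5358 -0.1489]
 [ 0.5369 -0.1486]
 [ 0.5353 -0.1483]]
[[ 0.53227165 -0.10871937  0.0705    ]
 [ 0.53567563 -0.18863952  0.0705    ]]
```

Call:
play_rows --motion '[[1,[0.0015,0,-0.01],0],[1,[0.0015,0,-0.02],0],[1,[0.0015,0,-0.03],0],[1,[0.0015,0,-0.036],0],[1,[0.0015,0,-0.036],0]]'

```text
time: 10.8
tool_pos: [0.5362, -0.1483, 0.0226]
tool_rot: [0.706, -0.014, 0.708, 0.015]
contact_force: [-1.1, -0.5, -1.0]
gripper_width: 0.565
```

Call:
play_rows --motion '[[1,[0,0,-0.002],0],[1,[0,0,-0.002],0]]'

```text
time: 11.0
tool_pos: [0.5374, -0.1489, 0.0224]
tool_rot: [0.707, -0.015, 0.707, 0.015]
contact_force: [0.2, 0.6, -0.5]
gripper_width: 0.565
```

Call:
play_rows --motion '[[1,[0,0,-0.001],0],[1,[0,0,-0.002],0],[1,[0,0,-0.003],0],[1,[0,0,-0.003],0]]'

```text
time: 11.4
tool_pos: [0.5372, -0.1488, 0.0192]
tool_rot: [0.707, -0.015, 0.707, 0.015]
contact_force: [0.1, -0.9, -1.0]
gripper_width: 0.566
```

Call:
play_rows --motion '[[1,[-0.001,0,-0.001],0],[1,[-0.001,0,-0.0015],0],[1,[-0.001,0,-0.0015],0]]'

```text
time: 11.7
tool_pos: [0.5363, -0.1488, 0.0178]
tool_rot: [0.707, -0.015, 0.707, 0.015]
contact_force: [-0.8, 0.5, -0.6]
gripper_width: 0.564
```

Call:
play_rows --motion '[[-0.2,[0,0,0],0],[-0.3,[0,0,0],0],[-0.6,[0,0,0.0],0],[-0.6,[0,0,0.02],0],[-0.6,[0,0,0.06],0]]'

```text
time: 12.2
tool_pos: [0.5333, -0.1476, 0.0746]
tool_rot: [0.704, -0.014, 0.71, 0.016]
contact_force: [1.0, -1.3, -0.0]
gripper_width: 0.802
```

```bash
python3 - <<'E'
from h import *
p,ci,t,a=inhand('w10.png')
overlay(p,ci,(.5358,-.1487),2.5,'ov2.png',(140,80,430,300),2)
E
```

```text
t 12.2 tool [ 0.5333 -0.1476  0.0746] jaw 2.4 F [ 1.  -1.3 -0. ] w 0.802
```

View pics/w10.png

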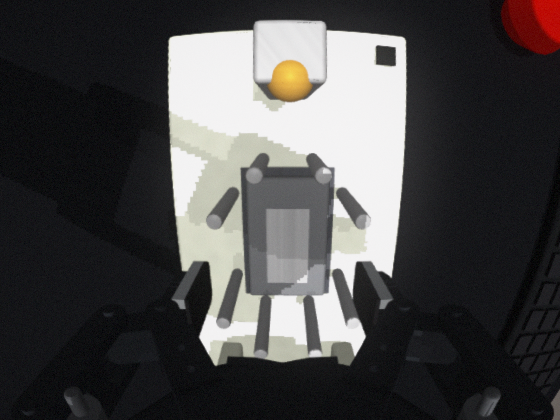

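Call:
play_rows --motion '[[-0.35,[0,0,0.05],0],[-0.35,[0.0,0.02,0.1],0.1],[-0.35,[0.01,0.06,0.125],0.24],[-0.35,[0.015,0.105,0.125],0.38],[-0.35,[0.02,0.15,0.125],0.52]]'

```text
time: 12.75
tool_pos: [0.5576, 0.0024, 0.2054]
tool_rot: [0.681, -0.198, 0.677, 0.197]
contact_force: [0.6, -0.0, -0.6]
gripper_width: 0.674
```

Call:
play_rows --motion '[[-0.35,[0.01,0.045,0],0.14],[-0.35,[0.015,0.09,0],0.28],[-0.35,[0.02,0.135,0],0.42],[-0.35,[0.02,0.175,0],0.56],[-0.35,[0.03,0.215,0],0.7]]'

```text
time: 13.25
tool_pos: [0.5858, 0.2182, 0.203]
tool_rot: [0.57, -0.419, 0.569, 0.419]
contact_force: [1.2, -0.4, 0.2]
gripper_width: 0.677
```

Call:
play_rows --motion '[[-0.35,[0.005,0.045,0],0.14],[-0.35,[0.005,0.09,0],0.28],[-0.35,[0.005,0.135,0],0.42],[-0.35,[0.005,0.149,0],0.56],[-0.35,[0.005,0.149,0],0.613]]'

```text
time: 13.75
tool_pos: [0.5907, 0.3681, 0.2025]
tool_rot: [0.417, -0.571, 0.416, 0.572]
contact_force: [-0.3, -0.3, 0.3]
gripper_width: 0.676
```

```bash
python3 - <<'E'
from h import *
p,ci,t,a=inhand('w11.png')
wplate(p,ci,.5943,.3661,.010,fn='w11r.png',thr=80)
topplates('top2.png')
E
```

```text
t 13.75 tool [0.5907 0.3681 0.2025] jaw 107.83 F [-0.3 -0.3  0.3] w 0.676
plate [593.8 365.9] [79.3 49.8] 17.4 15367
px [181. 169.] 564 W [0.7239 0.3287] rect [724.4 329.7] [93.8 62.6] 31.5 axis -145.8 sd [57.3 83.4] [147. 145. 144.]
px [286. 172.] 351 W [0.7207 0.0272] rect [719.9  27.3] [58.  58.9] 47.0 axis -179.3 sd [52.3 55.6] [149.  56.  51.]
px [242. 179.] 241 W [0.6993 0.1512] rect [699.4 151.8] [56.7 40.2] 1.8 axis -166.8 sd [37.5 52.5] [158. 157. 156.]
px [253. 207.] 347 W [0.6174 0.1182] rect [616.5 117.7] [63.8 51. ] 2.0 axis -168.4 sd [47.5 57.3] [173. 167. 162.]
px [167. 213.] 382 W [0.5942 0.36  ] rect [594.7 365.3] [82.2 48.9] 16.4 axis -167.8 sd [40.  85.3] [140. 141. 140.]
px [210. 215.] 544 W [0.5923 0.238 ] rect [592.5 237.9] [53.7 81.8] 34.6 axis 124.8 sd [53.8 81.8] [198. 157. 177.]
px [252. 267.] 584 W [0.4464 0.1167] rect [446.9 116.6] [52.9 83.4] 83.2 axis 173.2 sd [52.7 83.3] [199. 198. 197.]
```

View pics/w11r.png

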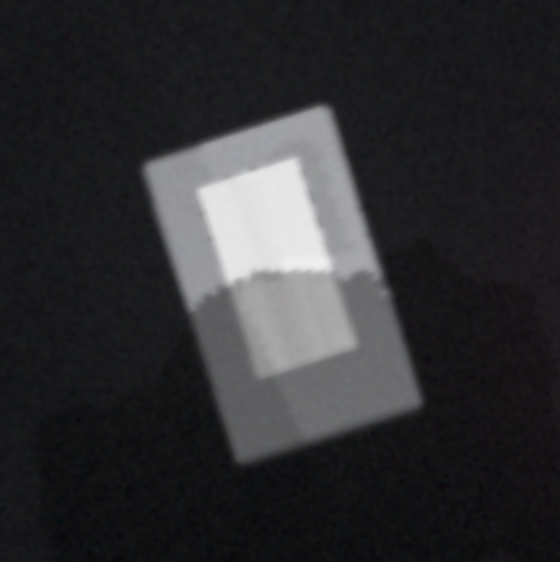

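View pics/top2.png

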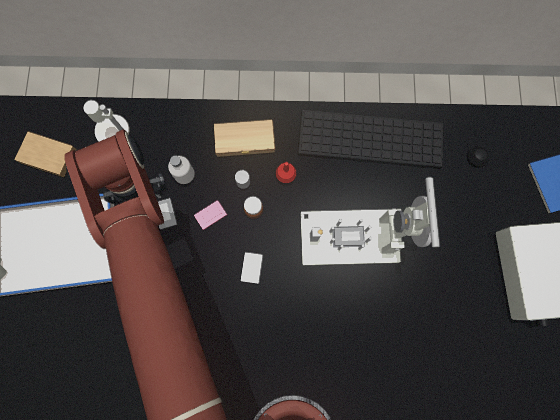

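Call:
play_rows --motion '[[-0.35,[0.002,-0.002,-0.04],-0.006],[-0.35,[0.002,-0.002,-0.09],-0.006],[-0.35,[0.002,-0.002,-0.14],-0.006],[-0.35,[0.002,-0.002,-0.165],-0.006],[-0.35,[0.002,-0.002,-0.17],-0.006]]'

```text
time: 14.35
tool_pos: [0.5902, 0.361, 0.0273]
tool_rot: [0.418, -0.567, 0.424, 0.57]
contact_force: [-0.9, 0.1, -1.4]
gripper_width: 0.673
```

Call:
play_rows --motion '[[-0.35,[0,0,-0.005],0],[-0.35,[0,0,-0.005],0]]'

```text
time: 14.55
tool_pos: [0.5946, 0.3636, 0.0297]
tool_rot: [-0.421, 0.569, -0.419, -0.568]
contact_force: [0.5, -0.7, 0.9]
gripper_width: 0.673
```

Call:
play_rows --motion '[[-0.35,[-0.001,0.002,-0.01],0],[-0.35,[-0.001,0.002,-0.02],0],[-0.35,[-0.001,0.002,-0.025],0],[-0.35,[-0.001,0.002,-0.025],0],[-0.35,[-0.001,0.002,-0.025],0]]'

```text
time: 15.05
tool_pos: [0.5921, 0.3652, 0.0025]
tool_rot: [0.42, -0.569, 0.42, 0.569]
contact_force: [-0.3, 0.6, 0.3]
gripper_width: 0.674
```

Call:
play_rows --motion '[[-0.35,[0,0,-0.003],0],[-0.35,[0,0,-0.005],0],[-0.35,[0,0,-0.005],0]]'

```text
time: 15.35
tool_pos: [0.5921, 0.3651, -0.0026]
tool_rot: [0.42, -0.569, 0.42, 0.569]
contact_force: [0.6, -0.0, -0.5]
gripper_width: 0.672
```

Call:
play_rows --motion '[[1,[0,0,0],0],[1,[0,0,0],0],[1,[0,0,0],0],[1,[0,0,0],0]]'

```text
time: 15.75
tool_pos: [0.5926, 0.3654, -0.0018]
tool_rot: [-0.42, 0.569, -0.42, -0.569]
contact_force: [-0.5, 0.6, 1.4]
gripper_width: 0.562
```

Call:
play_rows --motion '[[1,[0,0,0.01],0],[1,[0,0,0.04],0]]'

```text
time: 15.95
tool_pos: [0.589, 0.3636, 0.0338]
tool_rot: [0.417, -0.567, 0.423, 0.57]
contact_force: [-0.6, 0.2, -1.4]
gripper_width: 0.566
```

Call:
play_rows --motion '[[1,[-0.0,-0.01,0.05],-0.13],[1,[-0.005,-0.05,0.1],-0.27],[1,[-0.01,-0.09,0.15],-0.41],[1,[-0.015,-0.135,0.16],-0.55],[1,[-0.02,-0.18,0.16],-0.69]]'

```text
time: 16.45
tool_pos: [0.5752, 0.1998, 0.2004]
tool_rot: [0.591, -0.393, 0.586, 0.391]
contact_force: [0.8, -0.1, -0.6]
gripper_width: 0.564
```

Call:
play_rows --motion '[[1,[-0.005,-0.045,0],-0.14],[1,[-0.01,-0.09,0],-0.28],[1,[-0.015,-0.135,0],-0.42],[1,[-0.02,-0.18,0],-0.56],[1,[-0.025,-0.22,0],-0.7]]'

```text
time: 16.95
tool_pos: [0.5481, -0.0217, 0.1958]
tool_rot: [0.687, -0.166, 0.687, 0.166]
contact_force: [0.7, -0.1, -1.1]
gripper_width: 0.563
```

Call:
play_rows --motion '[[1,[-0.003,-0.04,0],-0.14],[1,[-0.006,-0.08,0],-0.28],[1,[-0.01,-0.112,0],-0.42],[1,[-0.012,-0.112,-0.05],-0.443],[1,[-0.012,-0.112,-0.08],-0.443]]'

```text
time: 17.45
tool_pos: [0.5358, -0.1327, 0.1139]
tool_rot: [0.707, -0.012, 0.707, 0.012]
contact_force: [0.4, 0.1, -2.8]
gripper_width: 0.566
```

Call:
play_rows --motion '[[1,[0,0,0],0],[1,[0,0,0],0]]'

```text
time: 17.65
tool_pos: [0.5367, -0.1317, 0.1157]
tool_rot: [0.707, -0.013, 0.707, 0.013]
contact_force: [1.2, -0.1, -0.4]
gripper_width: 0.566
```

```bash
python3 - <<'E'
from h import *
p,ci,t,a=inhand('w12.png')
overlay(p,ci,(.5358,-.1487),2.5,'ov3.png',(140,80,430,300),2)
E
```

```text
t 17.65 tool [ 0.5367 -0.1317  0.1157] jaw 2.07 F [ 1.2 -0.1 -0.4] w 0.566
```

View pics/w12.png

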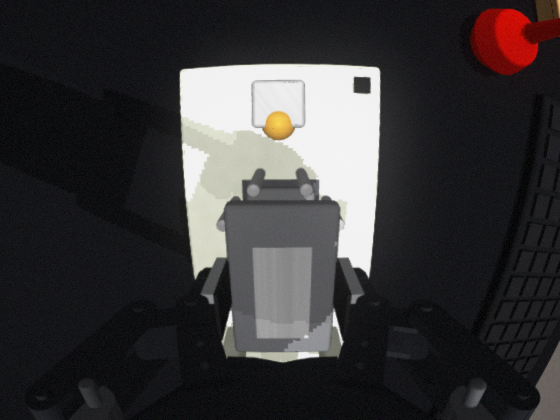

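Call:
play_rows --motion '[[1,[-0.0005,-0.015,0],0.007],[1,[-0.0005,-0.015,-0.02],0.007],[1,[-0.0005,-0.015,-0.04],0.007],[1,[-0.0005,-0.015,-0.05],0.007],[1,[-0.0005,-0.015,-0.05],0.007]]'

```text
time: 18.2
tool_pos: [0.5365, -0.1465, 0.0657]
tool_rot: [0.707, -0.015, 0.707, 0.015]
contact_force: [-0.0, -0.3, -0.2]
gripper_width: 0.561
```

Call:
play_rows --motion '[[1,[0,0,0],0]]'

```text
time: 18.3
tool_pos: [0.5376, -0.147, 0.0671]
tool_rot: [0.708, -0.016, 0.706, 0.015]
contact_force: [0.1, 0.7, -0.4]
gripper_width: 0.561
```

```bash
python3 - <<'E'
from h import *
p,ci,t,a=inhand('w13.png')
E
```

```text
t 18.3 tool [ 0.5376 -0.147   0.0671] jaw 2.49 F [ 0.1  0.7 -0.4] w 0.561
```

View pics/w13.png

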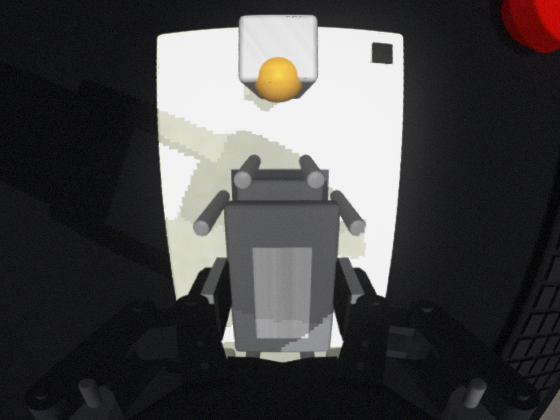

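```bash
cat >> h.py <<'E'
def fit(fn,pins,front,back,dz=.0125,tz=None,cx=282):
    z=np.load('pics/'+fn);ci=dict(K=z['K'],rvec=z['r'],tvec=z['t'])
    q=np.array(pins); P=wray(ci,q[:,0],q[:,1],.08)
    m=np.array([[-15,49],[15,49],[-34,28],[34,28]])/1000
    a=np.radians(2.5);R=np.array([[np.cos(a),-np.sin(a)],[np.sin(a),np.cos(a)]])
    c=(P[:,:2]-m@R.T); print('pins center',c.mean(0).round(4),c.std(0).round(4))
    Q=wray(ci,[cx,cx],[front,back],tz+dz); print('plate mid',Q.mean(0).round(4),Q.round(4).tolist())
E
python3 - <<'E'
from h import *
fit('w13.npz',[[242,180],[316,180],[201,228],[357,227]],201,352,tz=.0671)
E
```

```text
pins center [ 0.5358 -0.1489] [0.0002 0.0002]
plate mid [ 0.5371 -0.1493  0.0796] [[0.5353, -0.1091, 0.0796], [0.5389, -0.1894, 0.0796]]
```

Call:
play_rows --motion '[[1,[-0.001,0,-0.01],0],[1,[-0.001,0,-0.02],0],[1,[-0.001,0,-0.03],0],[1,[-0.001,0,-0.034],0],[1,[-0.001,0,-0.034],0]]'

```text
time: 18.85
tool_pos: [0.5345, -0.1464, 0.0299]
tool_rot: [0.706, -0.015, 0.708, 0.016]
contact_force: [-0.0, -0.5, -1.3]
gripper_width: 0.56
```

Call:
play_rows --motion '[[1,[0,0,-0.001],0],[1,[0,0,-0.002],0],[1,[0,0,-0.002],0]]'

```text
time: 19.15
tool_pos: [0.5357, -0.1469, 0.0297]
tool_rot: [0.707, -0.015, 0.707, 0.015]
contact_force: [-0.5, 0.8, -0.4]
gripper_width: 0.565
```

Call:
play_rows --motion '[[1,[0,0,-0.001],0],[1,[0,0,-0.0015],0],[1,[0,0,-0.0015],0]]'

```text
time: 19.45
tool_pos: [0.5356, -0.1469, 0.0282]
tool_rot: [0.707, -0.015, 0.707, 0.015]
contact_force: [0.1, -0.9, -0.1]
gripper_width: 0.561
```

Call:
play_rows --motion '[[-0.2,[0,0,0],0],[-0.35,[0,0,0],0],[-0.35,[0,0,0.0],0],[-0.35,[0,0,0.02],0],[-0.35,[0,0,0.06],0]]'

```text
time: 19.95
tool_pos: [0.5325, -0.1456, 0.0847]
tool_rot: [0.704, -0.014, 0.71, 0.016]
contact_force: [1.1, 0.2, -0.1]
gripper_width: 0.674
```

```bash
python3 - <<'E'
from h import *
p,ci,t,a=inhand('w14.png')
E
```

```text
t 19.95 tool [ 0.5325 -0.1456  0.0847] jaw 2.46 F [ 1.1  0.2 -0.1] w 0.674
```

View pics/w14.png

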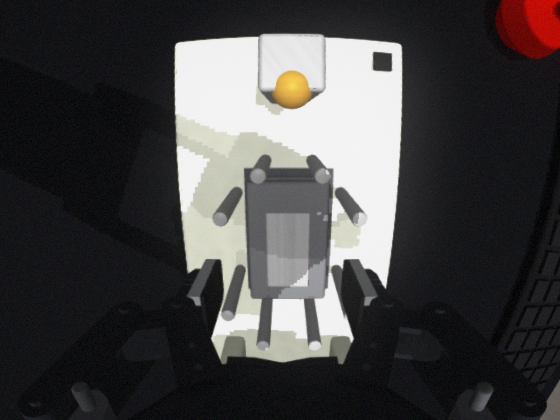

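Call:
play_rows --motion '[[-0.35,[0,0.0,0.05],0],[-0.35,[-0.01,0.02,0.1],0.14],[-0.35,[-0.025,0.06,0.12],0.28],[-0.35,[-0.04,0.1,0.12],0.42],[-0.35,[-0.055,0.14,0.12],0.56]]'

```text
time: 20.5
tool_pos: [0.4807, -0.0058, 0.21]
tool_rot: [0.676, -0.212, 0.673, 0.211]
contact_force: [1.1, 0.3, -0.3]
gripper_width: 0.671
```

Call:
play_rows --motion '[[-0.35,[-0.01,0.035,0],0.14],[-0.35,[-0.02,0.07,0],0.28],[-0.35,[-0.025,0.1,0],0.42],[-0.35,[-0.032,0.123,0],0.56],[-0.35,[-0.032,0.123,0],0.7]]'

```text
time: 21.0
tool_pos: [0.4477, 0.1185, 0.2081]
tool_rot: [0.561, -0.431, 0.56, 0.432]
contact_force: [0.5, -1.1, 0.3]
gripper_width: 0.677
```

Call:
play_rows --motion '[[-0.35,[0,0,0],0.14],[-0.35,[0,0,0],0.145]]'

```text
time: 21.2
tool_pos: [0.4485, 0.1165, 0.2081]
tool_rot: [0.53, -0.469, 0.529, 0.468]
contact_force: [0.2, -0.6, 0.5]
gripper_width: 0.674
```

```bash
python3 - <<'E'
from h import *
p,ci,t,a=inhand('w15.png')
wplate(p,ci,.4466,.1167,.018,fn='w15r.png',thr=80)
E
```

```text
t 21.2 tool [0.4485 0.1165 0.2081] jaw 83.0 F [ 0.2 -0.6  0.5] w 0.674
plate [444.8 116.2] [51.2 81.4] 83.9 16356
```

View pics/w15r.png

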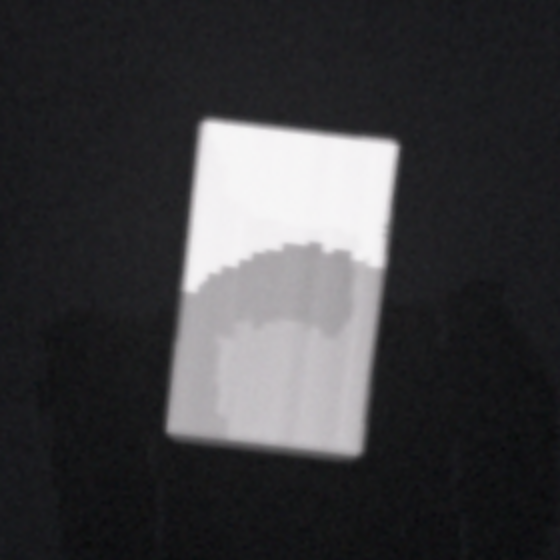

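Call:
play_rows --motion '[[-0.35,[-0.003,0,-0.04],0.01],[-0.35,[-0.003,0,-0.09],0.01],[-0.35,[-0.003,0,-0.14],0.01],[-0.35,[-0.003,0,-0.17],0.01],[-0.35,[-0.003,0,-0.175],0.01]]'

```text
time: 21.75
tool_pos: [0.4416, 0.1156, 0.0285]
tool_rot: [0.525, -0.468, 0.531, 0.472]
contact_force: [-0.3, 0.8, -1.0]
gripper_width: 0.677
```

Call:
play_rows --motion '[[-0.35,[0,0,-0.01],0],[-0.35,[0,0,-0.02],0],[-0.35,[0,0,-0.025],0],[-0.35,[0,0,-0.025],0],[-0.35,[0,0,-0.025],0]]'

```text
time: 22.25
tool_pos: [0.4462, 0.1163, 0.0088]
tool_rot: [0.528, -0.471, 0.527, 0.471]
contact_force: [0.2, -0.2, 0.0]
gripper_width: 0.675
```

Call:
play_rows --motion '[[-0.35,[0,0,-0.006],0],[-0.35,[0,0,-0.006],0],[1,[0,0,-0.006],0],[1,[0,0,-0.006],0],[1,[0,0,-0.006],0]]'

```text
time: 22.75
tool_pos: [0.4458, 0.1163, 0.0023]
tool_rot: [0.528, -0.471, 0.527, 0.471]
contact_force: [0.2, 0.3, 2.4]
gripper_width: 0.566
```

Call:
play_rows --motion '[[1,[0,0,0],0],[1,[0,0,0],0],[1,[0,0,0.02],0]]'

```text
time: 23.05
tool_pos: [0.4423, 0.1158, 0.019]
tool_rot: [0.525, -0.47, 0.53, 0.472]
contact_force: [-0.3, 0.0, -2.3]
gripper_width: 0.564
```

Call:
play_rows --motion '[[1,[0,0,0.05],-0.14],[1,[0.01,-0.02,0.1],-0.28],[1,[0.02,-0.06,0.15],-0.42],[1,[0.035,-0.1,0.17],-0.56],[1,[0.05,-0.14,0.17],-0.7]]'

```text
time: 23.55
tool_pos: [0.4951, -0.0192, 0.1949]
tool_rot: [0.659, -0.262, 0.655, 0.259]
contact_force: [1.3, -0.4, -1.7]
gripper_width: 0.569
```

Call:
play_rows --motion '[[1,[0.015,-0.04,0],-0.14],[1,[0.03,-0.08,0],-0.28],[1,[0.04,-0.11,0],-0.42],[1,[0.041,-0.118,0],-0.56],[1,[0.041,-0.118,-0.03],-0.7]]'

```text
time: 24.05
tool_pos: [0.537, -0.1391, 0.1644]
tool_rot: [0.709, -0.019, 0.704, 0.016]
contact_force: [0.1, -0.6, -1.9]
gripper_width: 0.564
```

Call:
play_rows --motion '[[1,[0,0,-0.04],-0.015],[1,[0,0,-0.06],-0.015],[1,[0,0,-0.06],-0.015],[1,[0,0,-0.06],-0.015]]'

```text
time: 24.45
tool_pos: [0.5339, -0.1361, 0.1005]
tool_rot: [0.706, -0.015, 0.707, 0.015]
contact_force: [0.8, 0.2, -1.8]
gripper_width: 0.572
```

```bash
python3 - <<'E'
from h import *
p,ci,t,a=inhand('w16.png')
E
```

```text
t 24.45 tool [ 0.5339 -0.1361  0.1005] jaw 2.47 F [ 0.8  0.2 -1.8] w 0.572
```

View pics/w16.png

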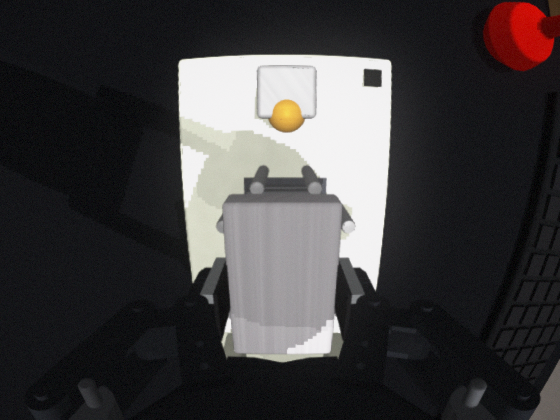

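```bash
python3 - <<'E'
from h import *
fit('w16.npz',[[257,187],[315,187],[222,226],[349,226]],199,354,dz=.0157,tz=.1005)
E
```

```text
pins center [ 0.5359 -0.1484] [0.0002 0.0002]
plate mid [ 0.5334 -0.1368  0.1162] [[0.5317, -0.0965, 0.1162], [0.5352, -0.177, 0.1162]]
```

Shift (+0.002, −0.0115), and go down to z ≈ 0.06 to check.

Call:
play_rows --motion '[[1,[0.002,-0.0115,0],0],[1,[0.002,-0.0115,-0.015],0],[1,[0.002,-0.0115,-0.03],0],[1,[0.002,-0.0115,-0.03],0],[1,[0.002,-0.0115,-0.03],0]]'

```text
time: 25.0
tool_pos: [0.5355, -0.1473, 0.0697]
tool_rot: [0.706, -0.015, 0.708, 0.016]
contact_force: [0.8, 0.3, -2.2]
gripper_width: 0.566
```

```bash
python3 - <<'E'
from h import *
p,ci,t,a=inhand('w17.png')
E
```

```text
t 25.0 tool [ 0.5355 -0.1473  0.0697] jaw 2.46 F [ 0.8  0.3 -2.2] w 0.566
```

View pics/w17.png

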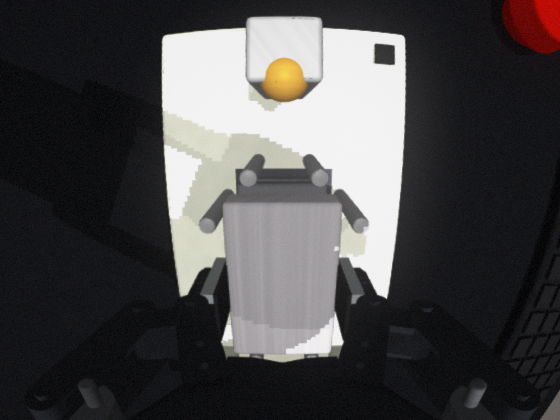

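```bash
python3 - <<'E'
from h import *
fit('w17.npz',[[248,178],[319,178],[208,225],[361,224]],200,354,dz=.0157,tz=.0697)
E
```

```text
pins center [ 0.5359 -0.1488] [0.0004 0.0003]
plate mid [ 0.535  -0.1482  0.0854] [[0.5333, -0.1082, 0.0854], [0.5368, -0.1882, 0.0854]]
```

Call:
play_rows --motion '[[1,[0,0,-0.01],0],[1,[0,0,-0.02],0],[1,[0,0,-0.023],0],[1,[0,0,-0.023],0]]'

```text
time: 25.45
tool_pos: [0.5355, -0.1474, 0.0468]
tool_rot: [0.706, -0.015, 0.708, 0.016]
contact_force: [0.7, 0.3, -2.4]
gripper_width: 0.565
```

Call:
play_rows --motion '[[1,[0,0,-0.002],0],[1,[0,0,-0.004],0],[1,[0,0,-0.004],0]]'

```text
time: 25.75
tool_pos: [0.5364, -0.1477, 0.044]
tool_rot: [0.707, -0.015, 0.707, 0.015]
contact_force: [-0.5, 0.4, -2.2]
gripper_width: 0.562
```

Call:
play_rows --motion '[[1,[0,0,-0.001],0],[1,[0,0,-0.001],0]]'

```text
time: 25.95
tool_pos: [0.5364, -0.1478, 0.0431]
tool_rot: [0.707, -0.015, 0.707, 0.015]
contact_force: [0.2, -0.1, -2.3]
gripper_width: 0.567
```

Call:
play_rows --motion '[[1,[0,0,-0.001],0],[1,[0,0,-0.001],0],[1,[0,0,-0.001],0]]'

```text
time: 26.25
tool_pos: [0.5366, -0.1478, 0.0423]
tool_rot: [0.707, -0.015, 0.707, 0.015]
contact_force: [-0.4, -0.2, -0.9]
gripper_width: 0.566
```

Call:
play_rows --motion '[[-0.2,[0,0,0],0],[-0.35,[0,0,0],0],[-0.35,[0,0,0.0],0],[-0.35,[0,0,0.02],0],[-0.35,[0,0,0.06],0]]'

```text
time: 26.75
tool_pos: [0.5336, -0.1466, 0.0989]
tool_rot: [0.704, -0.014, 0.71, 0.016]
contact_force: [1.1, 0.3, -0.1]
gripper_width: 0.674
```

Call:
play_rows --motion '[[-0.35,[0,0.02,0.04],0],[-0.35,[0,0.06,0.08],0],[-0.35,[0,0.1,0.12],0],[-0.35,[0,0.1,0.12],0]]'

```text
time: 27.15
tool_pos: [0.5386, -0.0458, 0.2278]
tool_rot: [0.71, -0.017, 0.704, 0.016]
contact_force: [0.8, -0.5, -0.4]
gripper_width: 0.673
```

```bash
python3 - <<'E'
from h import *
p,ci,t,a=inhand('w18.png')
p,d,ci=snap('top','top3.png')
cv2.imwrite('pics/top3c.png',cv2.resize(p[170:280,290:450],None,fx=5,fy=5,interpolation=cv2.INTER_CUBIC)[:,:,::-1])
p,d,ci=snap('scene','sc3.png')
cv2.imwrite('pics/sc3c.png',cv2.resize(p[70:240,150:290],None,fx=4,fy=3.5,interpolation=cv2.INTER_CUBIC)[:,:,::-1])
E
```

```text
t 27.15 tool [ 0.5386 -0.0458  0.2278] jaw 2.63 F [ 0.8 -0.5 -0.4] w 0.673
```

View pics/w18.png

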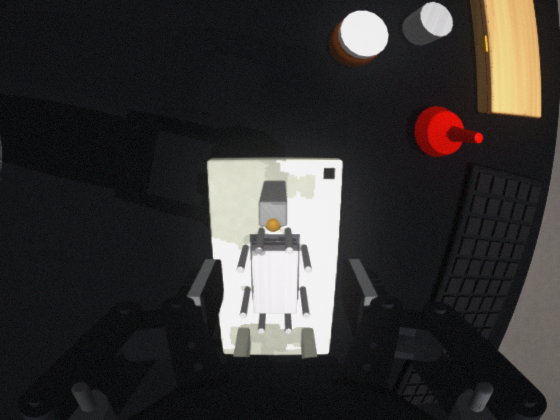

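View pics/sc3c.png

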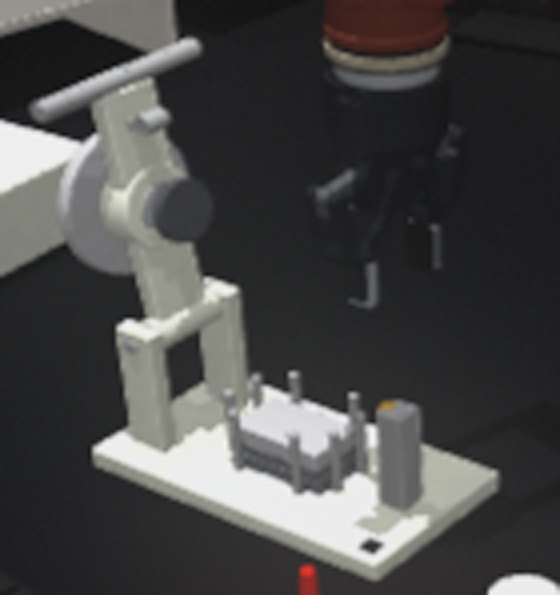

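View pics/top3c.png

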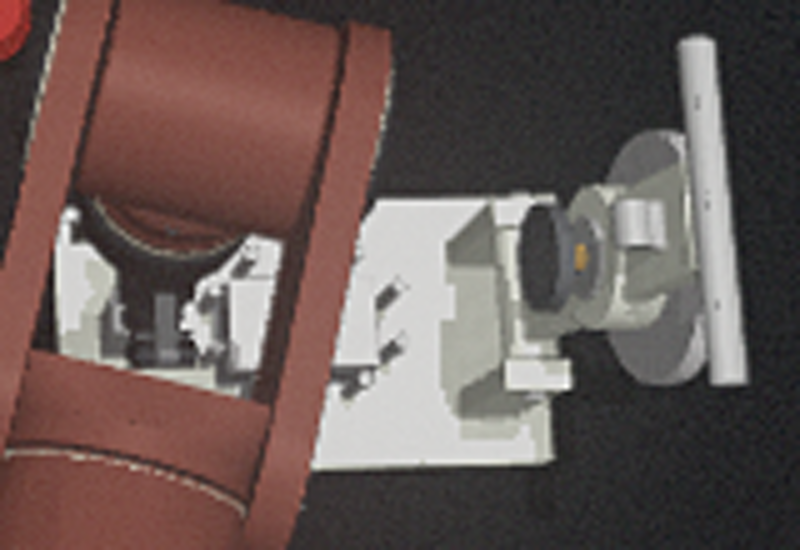

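Call:
play_rows --motion '[[-0.35,[-0.005,0,0.05],0.14],[-0.35,[-0.01,0,0.1],0.28],[-0.35,[-0.015,0,0.15],0.42],[-0.35,[-0.02,0,0.19],0.56],[-0.35,[-0.025,0.0,0.2],0.7]]'

```text
time: 27.8
tool_pos: [0.5122, -0.0495, 0.4258]
tool_rot: [0.66, -0.259, 0.657, 0.257]
contact_force: [0.1, -0.2, 0.6]
gripper_width: 0.676
```

Call:
play_rows --motion '[[-0.35,[-0.005,-0.035,0],0.14],[-0.35,[-0.01,-0.07,0],0.28],[-0.35,[-0.015,-0.105,0],0.42],[-0.35,[-0.02,-0.14,0],0.56],[-0.35,[-0.025,-0.18,0],0.7]]'

```text
time: 28.3
tool_pos: [0.4854, -0.2302, 0.4188]
tool_rot: [0.529, -0.467, 0.53, 0.47]
contact_force: [1.1, 0.4, 1.0]
gripper_width: 0.671
```

Call:
play_rows --motion '[[-0.35,[0,-0.03,0],0.14],[-0.35,[0,-0.055,0],0.168],[-0.35,[0,-0.055,0],0.168]]'

```text
time: 28.6
tool_pos: [0.4851, -0.2866, 0.4177]
tool_rot: [0.491, -0.506, 0.492, 0.511]
contact_force: [0.4, -0.6, 0.7]
gripper_width: 0.676
```

```bash
python3 - <<'E'
from h import *
p,ci,t,a=inhand('w19.png')
print(state()['joint_pos'].round(2))
snap('scene','sc4.png')
K=wproj(ci,np.array([press(x,-.1329,.330,(.5358,-.1487)) for x in (-.075,-.055,0,.075)])); print(K.round(1))
E
```

```text
t 28.6 tool [ 0.4851 -0.2866  0.4177] jaw 91.99 F [ 0.4 -0.6  0.7] w 0.676
[-0.66 -0.13  1.49 -0.    1.79 -2.27]
[[286.6 195.3]
 [286.8 221.4]
 [287.  286. ]
 [287.1 355.3]]
```

View pics/w19.png

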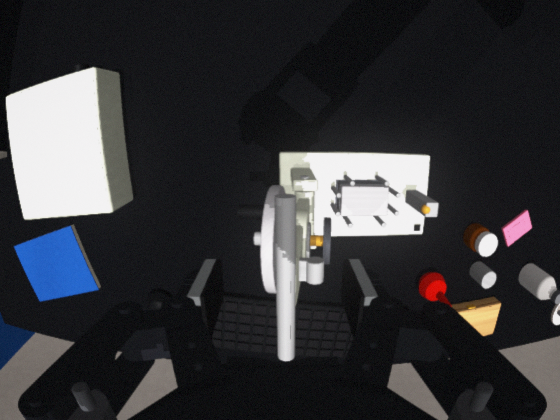

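View pics/sc4.png

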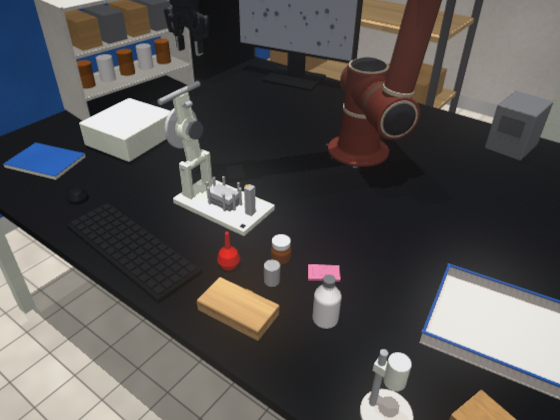

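Call:
play_rows --motion '[[-0.35,[0.001,0.002,-0.03],0.008],[-0.35,[0.001,0.002,-0.06],0.008],[-0.35,[0.001,0.002,-0.09],0.008],[-0.35,[0.001,0.002,-0.105],0.008],[-0.35,[0.001,0.002,-0.105],0.008]]'

```text
time: 29.2
tool_pos: [0.4864, -0.2795, 0.3135]
tool_rot: [0.487, -0.51, 0.488, 0.514]
contact_force: [0.8, 0.7, -0.8]
gripper_width: 0.678
```

```bash
python3 - <<'E'
from h import *
p,ci,t,a=inhand('w20.png')
E
```

```text
t 29.2 tool [ 0.4864 -0.2795  0.3135] jaw 92.79 F [ 0.8  0.7 -0.8] w 0.678
```

View pics/w20.png

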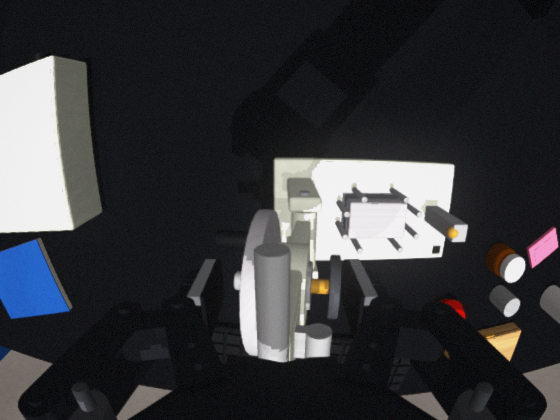

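Call:
play_rows --motion '[[-0.35,[0,-0.003,-0.001],-0.005],[0.3,[0,-0.003,-0.001],-0.005],[1,[0,-0.003,-0.001],-0.005],[1,[0,-0.003,-0.001],-0.005],[1,[0,-0.003,-0.001],-0.005]]'

```text
time: 29.75
tool_pos: [0.4877, -0.2839, 0.3174]
tool_rot: [-0.489, 0.511, -0.489, -0.51]
contact_force: [0.0, 0.5, 3.2]
gripper_width: 0.163
```

```bash
python3 - <<'E'
from h import *
p,ci,t,a=inhand('w21.png')
E
```

```text
t 29.75 tool [ 0.4877 -0.2839  0.3174] jaw 92.48 F [0.  0.5 3.2] w 0.163
```

View pics/w21.png

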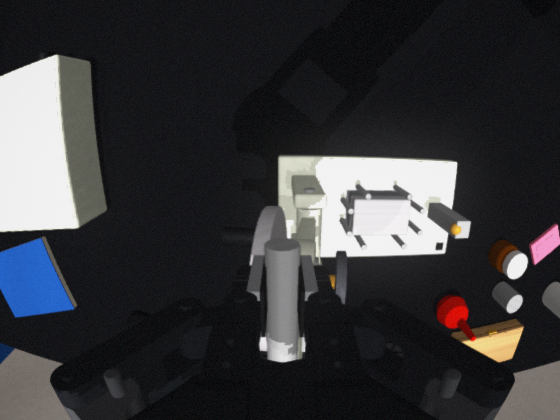

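Call:
play_rows --motion '[[1,[-0.0011,0.026,0.002],0],[1,[-0.0022,0.051,0.0006],0],[1,[-0.0033,0.076,-0.0037],0],[1,[-0.0044,0.1,-0.011],0],[1,[-0.0054,0.123,-0.021],0]]'

```text
time: 30.3
tool_pos: [0.4829, -0.162, 0.2985]
tool_rot: [-0.489, 0.514, -0.49, -0.507]
contact_force: [-1.2, -1.9, 3.8]
gripper_width: 0.158
```

```bash
python3 - <<'E'
from h import *
p,ci,t,a=inhand('w22.png')
E
```

```text
t 30.3 tool [ 0.4829 -0.162   0.2985] jaw 92.42 F [-1.2 -1.9  3.8] w 0.158
```

View pics/w22.png

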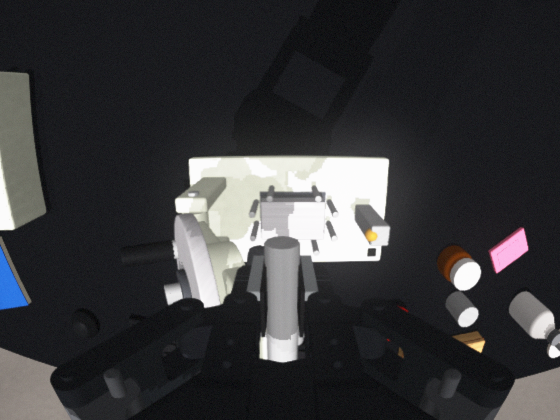

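Call:
play_rows --motion '[[1,[-0.0009,0.0217,-0.0127],0],[1,[-0.0018,0.0417,-0.028],0],[1,[-0.0026,0.0598,-0.0455],0],[1,[-0.0033,0.0757,-0.0651],0],[1,[-0.0039,0.089,-0.0865],0]]'

```text
time: 30.85
tool_pos: [0.4786, -0.0719, 0.2095]
tool_rot: [-0.489, 0.512, -0.489, -0.51]
contact_force: [0.4, -2.4, 3.6]
gripper_width: 0.162
```

```bash
python3 - <<'E'
from h import *
p,ci,t,a=inhand('w23.png')
E
```

```text
t 30.85 tool [ 0.4786 -0.0719  0.2095] jaw 92.51 F [ 0.4 -2.4  3.6] w 0.162
```

View pics/w23.png

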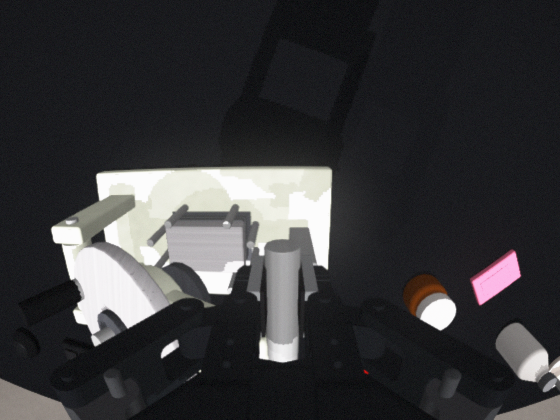

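Call:
play_rows --motion '[[1,[-0.0004,0.0091,-0.0189],0],[1,[-0.0007,0.0163,-0.0386],0],[1,[-0.0009,0.0215,-0.0589],0],[1,[-0.0011,0.0242,-0.0755],0],[1,[-0.0011,0.0242,-0.0755],0]]'

```text
time: 31.4
tool_pos: [0.4773, -0.0468, 0.1306]
tool_rot: [-0.49, 0.511, -0.488, -0.511]
contact_force: [8.1, 0.4, -9.7]
gripper_width: 0.164
```

Call:
play_rows --motion '[[1,[0,0,0],0],[1,[0,0,0],0]]'

```text
time: 31.6
tool_pos: [0.4774, -0.0469, 0.1311]
tool_rot: [0.49, -0.511, 0.488, 0.511]
contact_force: [9.6, 0.9, -9.7]
gripper_width: 0.16
```

```bash
python3 - <<'E'
from h import *
p,ci,t,a=inhand('w24.png'); print(state()['ft_torque'])
p,d,ci=snap('scene','sc5.png')
cv2.imwrite('pics/sc5c.png',cv2.resize(p[70:240,150:290],None,fx=4,fy=3.5,interpolation=cv2.INTER_CUBIC)[:,:,::-1])
E
```

```text
t 31.6 tool [ 0.4774 -0.0469  0.1311] jaw 92.47 F [ 9.6  0.9 -9.7] w 0.16
[ 0.30930465 -1.26875062  0.06696773]
```

View pics/w24.png

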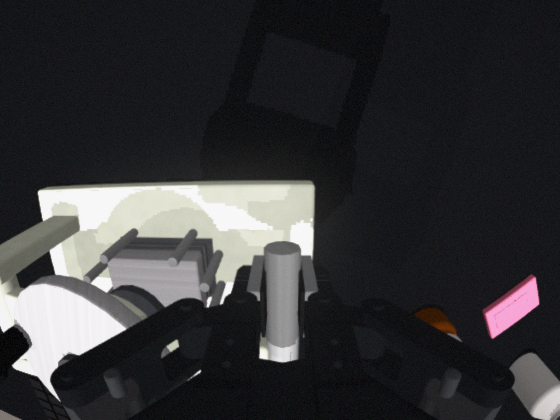

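View pics/sc5c.png

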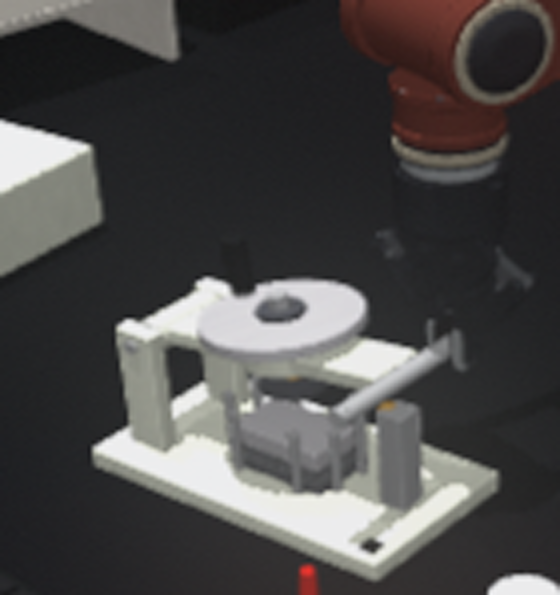

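Call:
play_rows --motion '[[1,[0,0.0,-0.006],0],[1,[0,0.0005,-0.012],0],[1,[0,0.001,-0.018],0],[1,[0,0.001,-0.022],0],[1,[0,0.001,-0.022],0]]'

```text
time: 32.2
tool_pos: [0.4773, -0.0455, 0.1103]
tool_rot: [0.49, -0.51, 0.488, 0.511]
contact_force: [5.8, 3.8, -5.7]
gripper_width: 0.161
```

```bash
python3 - <<'E'
from h import *
p,ci,t,a=inhand('w25.png'); print(state()['ft_torque'])
E
```

```text
t 32.2 tool [ 0.4773 -0.0455  0.1103] jaw 92.48 F [ 5.8  3.8 -5.7] w 0.161
[ 0.55276245 -0.87472305  0.08344986]
```

Call:
play_rows --motion '[[1,[0,0,-0.002],0],[1,[0,0,-0.005],0],[1,[0,0,-0.006],0],[1,[0,0,-0.006],0]]'

```text
time: 32.65
tool_pos: [0.4774, -0.0454, 0.1046]
tool_rot: [0.49, -0.51, 0.488, 0.511]
contact_force: [3.0, 6.4, -2.5]
gripper_width: 0.158
```

Call:
play_rows --motion '[[1,[0,0,-0.002],0],[1,[0,0,-0.004],0],[1,[0,0,-0.006],0],[1,[0,0,-0.006],0]]'

```text
time: 33.05
tool_pos: [0.4776, -0.0454, 0.104]
tool_rot: [0.489, -0.51, 0.488, 0.512]
contact_force: [-14.7, 9.8, 27.6]
gripper_width: 0.163
```

```bash
python3 - <<'E'
from h import *
p,ci,t,a=inhand('w26.png'); print(state()['ft_torque'])
p,d,ci=snap('top','top5.png'); P=unproj(ci,d)
cv2.imwrite('pics/top5c.png',cv2.resize(p[170:280,290:450],None,fx=5,fy=5,interpolation=cv2.INTER_CUBIC)[:,:,::-1])
m=(P[...,2]>0.1)&(P[...,2]<.16)&(P[...,0]>.545)&(P[...,0]<.62)&(P[...,1]<-.025)&(P[...,1]>-.065)
print(np.round(P[m],3)[::6], m.sum())
p,d,ci=snap('scene','sc6.png')
cv2.imwrite('pics/sc6c.png',cv2.resize(p[70:240,150:290],None,fx=4,fy=3.5,interpolation=cv2.INTER_CUBIC)[:,:,::-1])
E
```

```text
t 33.05 tool [ 0.4776 -0.0454  0.104 ] jaw 92.52 F [-14.7   9.8  27.6] w 0.163
[1.17736807 2.16356798 0.02587059]
[[ 0.605 -0.038  0.132]
 [ 0.603 -0.04   0.13 ]
 [ 0.6   -0.04   0.131]
 [ 0.598 -0.04   0.13 ]
 [ 0.595 -0.04   0.132]
 [ 0.592 -0.04   0.132]
 [ 0.59  -0.041  0.129]
 [ 0.587 -0.04   0.132]
 [ 0.584 -0.043  0.131]
 [ 0.583 -0.046  0.127]
 [ 0.577 -0.035  0.13 ]] 62
```

View pics/top5c.png

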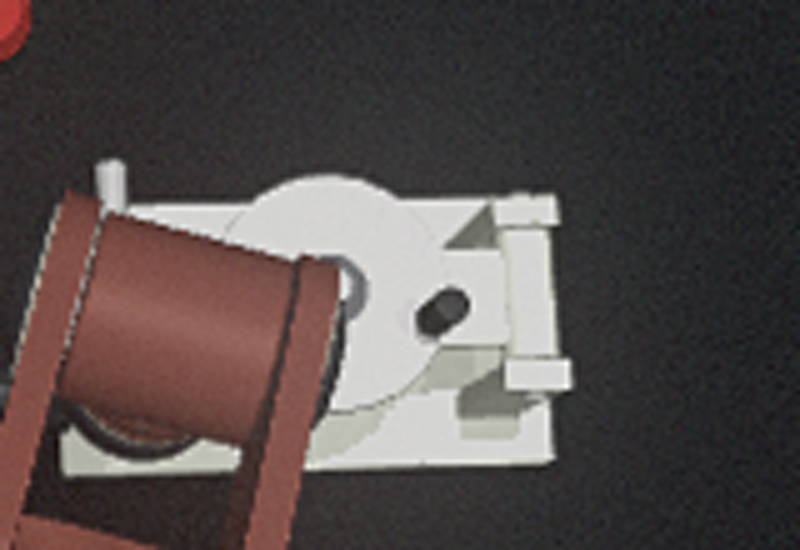

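View pics/sc6c.png

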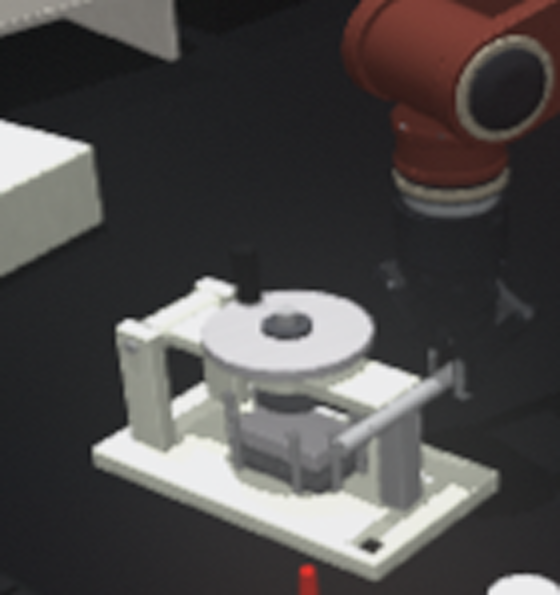

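Call:
play_rows --motion '[[1,[0,0,0.006],0],[-0.35,[0,0,0.006],0],[-0.35,[0,0,0.006],0],[-0.35,[0,0,0.006],0],[-0.35,[0,0,0.03],0]]'

```text
time: 33.7
tool_pos: [0.4742, -0.0461, 0.1256]
tool_rot: [0.488, -0.508, 0.491, 0.513]
contact_force: [-0.1, -0.1, -0.3]
gripper_width: 0.679
```

Call:
play_rows --motion '[[-0.35,[0,0,0.05],0],[-0.35,[0,0,0.1],0],[-0.35,[0,0,0.13],0],[-0.35,[0,0,0.13],0]]'

```text
time: 34.1
tool_pos: [0.4796, -0.0475, 0.2656]
tool_rot: [-0.491, 0.514, -0.487, -0.507]
contact_force: [0.2, -0.1, -0.2]
gripper_width: 0.68
```

```bash
python3 - <<'E'
from h import *
p,ci,t,a=inhand('w27.png'); print(state()['joint_pos'].round(2))
p,d,ci=snap('top','top6.png'); P=unproj(ci,d)
cv2.imwrite('pics/top6c.png',cv2.resize(p[170:280,290:450],None,fx=5,fy=5,interpolation=cv2.INTER_CUBIC)[:,:,::-1])
m=(P[...,2]>0.192)&(P[...,2]<.212)&(P[...,0]>.46)&(P[...,0]<.62)&(P[...,1]<-.07)&(P[...,1]>-.22)
print(P[m].mean(0),m.sum())
for c in ['top','scene']:
    if c=='scene': cams.grab_frame(c)
    for k in ['crank_top','handle']:
        for r in nets.landmark_of(c,k): print(c,k,np.round(r['at'],4),round(r['score'],2))
E
```

```text
t 34.1 tool [ 0.4796 -0.0475  0.2656] jaw 92.46 F [ 0.2 -0.1 -0.2] w 0.68
[-0.25 -0.32  1.9  -0.    1.56 -1.87]
[ 0.52167992 -0.19708866  0.20145198] 48
top crank_top [ 0.5223 -0.1993  0.2065] 0.48
scene crank_top [ 0.5244 -0.1982  0.201 ] 0.68
scene crank_top [0.7161 0.0307 0.0034] 0.25
scene handle [ 0.5309 -0.0434  0.1224] 0.72
scene handle [ 0.5359 -0.1487  0.0395] 0.24
```

View pics/top6c.png

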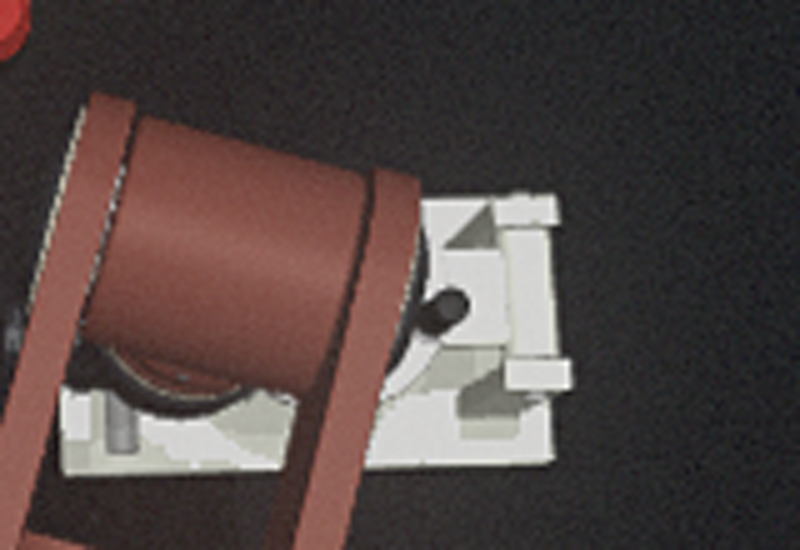

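View pics/w27.png

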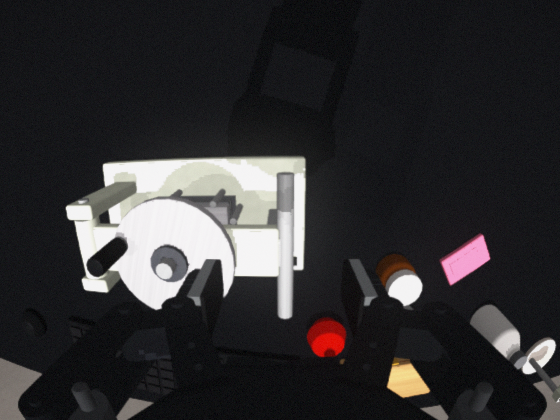

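Call:
play_rows --motion '[[0,[0.01,-0.02,0.0],-0.14],[0,[0.02,-0.04,0],-0.28],[0,[0.03,-0.06,0],-0.42],[0,[0.04,-0.09,0],-0.56],[0,[0.043,-0.12,0],-0.7]]'

```text
time: 34.95
tool_pos: [0.5201, -0.1673, 0.2576]
tool_rot: [0.635, -0.31, 0.636, 0.311]
contact_force: [0.2, 0.4, -0.7]
gripper_width: 0.498
```

Call:
play_rows --motion '[[0,[0,-0.01,0.0],-0.14],[0,[0,-0.02,0],-0.28],[0,[0,-0.03,0],-0.42],[0,[0,-0.03,0],-0.56],[0,[0,-0.03,0],-0.7]]'

```text
time: 35.45
tool_pos: [0.5195, -0.1967, 0.2575]
tool_rot: [0.703, -0.073, 0.704, 0.074]
contact_force: [0.6, 0.3, -0.3]
gripper_width: 0.499
```

Call:
play_rows --motion '[[0,[0,0,0.0],-0.14],[0,[0,0,0],-0.171],[0,[0,0,0],-0.171]]'

```text
time: 35.75
tool_pos: [0.5196, -0.1963, 0.2577]
tool_rot: [0.706, -0.015, 0.708, 0.016]
contact_force: [-0.2, 0.0, 0.9]
gripper_width: 0.5
```

```bash
python3 - <<'E'
from h import *
p,ci,t,a=inhand('w28.png')
for P in [(.5225,-.1985,.202),(.5358,-.1487,.152)]: print(wproj(ci,np.array(P)))
E
```

```text
t 35.75 tool [ 0.5196 -0.1963  0.2577] jaw 2.47 F [-0.2  0.   0.9] w 0.5
[287.32241798 234.22803902]
[306.86197373 150.73399818]
```

View pics/w28.png

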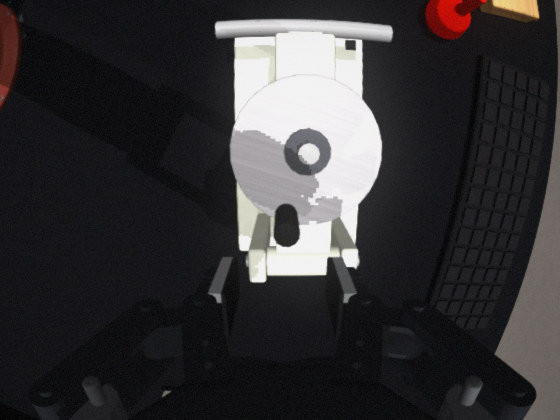

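Call:
play_rows --motion '[[0,[0.003,-0.0027,-0.02],0],[0,[0.003,-0.0027,-0.045],0],[0,[0.003,-0.0027,-0.07],0],[0,[0.003,-0.0027,-0.085],0],[0,[0.003,-0.0027,-0.085],0]]'

```text
time: 36.3
tool_pos: [0.5213, -0.1983, 0.1708]
tool_rot: [0.705, -0.014, 0.709, 0.016]
contact_force: [-0.6, 0.0, -1.1]
gripper_width: 0.5
```

Call:
play_rows --motion '[[0,[0,0,0],0],[0,[0,0,0],0]]'

```text
time: 36.5
tool_pos: [0.5239, -0.1997, 0.1759]
tool_rot: [0.708, -0.016, 0.706, 0.015]
contact_force: [-0.3, 0.4, -0.1]
gripper_width: 0.499
```

```bash
python3 - <<'E'
from h import *
p,ci,t,a=inhand('w29.png')
E
```

```text
t 36.5 tool [ 0.5239 -0.1997  0.1759] jaw 2.47 F [-0.3  0.4 -0.1] w 0.499
```

View pics/w29.png

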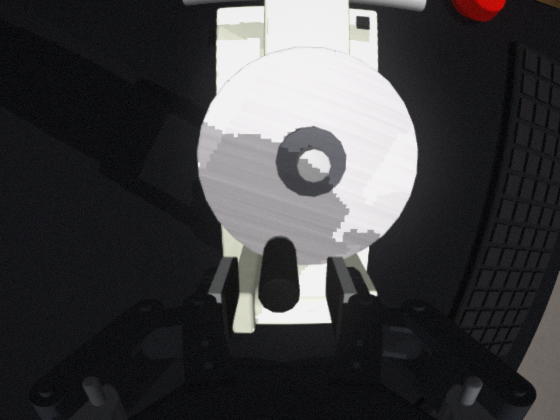

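Call:
play_rows --motion '[[0,[-0.001,0.0007,-0.005],0],[0,[-0.001,0.0007,-0.01],0],[0,[-0.001,0.0007,-0.01],0]]'

```text
time: 36.85
tool_pos: [0.5215, -0.1982, 0.1631]
tool_rot: [0.706, -0.015, 0.707, 0.015]
contact_force: [-1.1, 0.3, -0.5]
gripper_width: 0.507
```

Call:
play_rows --motion '[[1,[0,0,0],0],[1,[0,0,0],0],[1,[0,0,0],0],[1,[0,0,0],0]]'

```text
time: 37.25
tool_pos: [0.5221, -0.1985, 0.1642]
tool_rot: [0.707, -0.015, 0.707, 0.015]
contact_force: [-0.8, 0.7, 0.1]
gripper_width: 0.192
```

```bash
python3 - <<'E'
from h import *
p,ci,t,a=inhand('w30.png')
c=np.array([.5358,-.1487])
def ang(P):
    D=P[:2]-c; th=np.radians(2.5); x=D[0]*np.cos(th)+D[1]*np.sin(th); y=-D[0]*np.sin(th)+D[1]*np.cos(th)
    return np.arctan2(-y,x),np.hypot(x,y)
print(ang(t))
E
```

```text
t 37.25 tool [ 0.5221 -0.1985  0.1642] jaw 2.47 F [-0.8  0.7  0.1] w 0.192
(np.float64(1.8826059862487377), np.float64(0.0516421383512606))
```

View pics/w30.png

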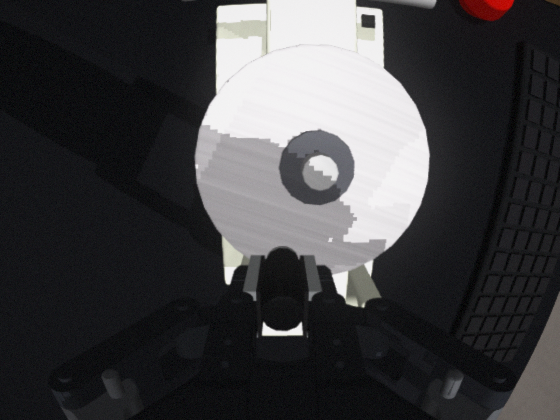

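```bash
cat >> h.py <<'E'
C=np.array([.5358,-.1487])
def PA(a,r=.052):
    th=np.radians(2.5); x=r*np.cos(a);y=-r*np.sin(a); return C+np.array([x*np.cos(th)-y*np.sin(th),x*np.sin(th)+y*np.cos(th)])
def ang(P):
    D=P[:2]-C; th=np.radians(2.5); x=D[0]*np.cos(th)+D[1]*np.sin(th); y=-D[0]*np.sin(th)+D[1]*np.cos(th)
    return np.arctan2(-y,x),np.hypot(x,y)
E
python3 - <<'E'
from h import *
a=1.88
steps=[.3,.6,.9,1.2,1.5]
for k in range(8):
    d=[.3,.68,1.06,1.44,1.8] if k<7 else [.3]*5
    print(round(a,3),[[round(float(v),4) for v in PA(a+q)-PA(a)] for q in d]); a+=d[-1]
E
```

```text
1.88 [[-0.0142, 0.0063], [-0.0285, 0.0197], [-0.0368, 0.0376], [-0.0379, 0.0572], [-0.0321, 0.0749]]
3.68 [[0.0093, 0.0124], [0.0257, 0.0233], [0.0449, 0.0273], [0.0643, 0.0239], [0.0802, 0.0143]]
5.48 [[0.01, -0.0119], [0.0168, -0.0303], [0.0164, -0.05], [0.0087, -0.068], [-0.0043, -0.0814]]
7.28 [[-0.0139, -0.007], [-0.0334, -0.0095], [-0.0524, -0.0046], [-0.0682, 0.007], [-0.0782, 0.0227]]
9.08 [[-0.0037, 0.0151], [-0.0017, 0.0346], [0.0074, 0.052], [0.0223, 0.0648], [0.0399, 0.071]]
10.88 [[0.0155, 0.0001], [0.0341, -0.0062], [0.049, -0.0191], [0.0581, -0.0365], [0.0601, -0.055]]
12.68 [[-0.0034, -0.0152], [-0.0138, -0.0318], [-0.0297, -0.0434], [-0.0487, -0.0483], [-0.0672, -0.0461]]
14.48 [[-0.014, 0.0067], [-0.014, 0.0067], [-0.014, 0.0067], [-0.014, 0.0067], [-0.014, 0.0067]]
```

Call:
play_rows --motion '[[1,[-0.0142,0.0063,0],0],[1,[-0.0285,0.0197,0],0],[1,[-0.0368,0.0376,0],0],[1,[-0.0379,0.0572,0],0],[1,[-0.0321,0.0749,0],0]]'

```text
time: 37.8
tool_pos: [0.4901, -0.124, 0.1643]
tool_rot: [0.708, -0.016, 0.706, 0.014]
contact_force: [8.0, -5.5, -5.2]
gripper_width: 0.195
```

```bash
python3 - <<'E'
from h import *
p,ci,t,a=inhand('w31.png'); print(ang(t))
E
```

```text
t 37.8 tool [ 0.4901 -0.124   0.1643] jaw 2.42 F [ 8.  -5.5 -5.2] w 0.195
(np.float64(-2.602674562145733), np.float64(0.0519786064544286))
```

View pics/w31.png

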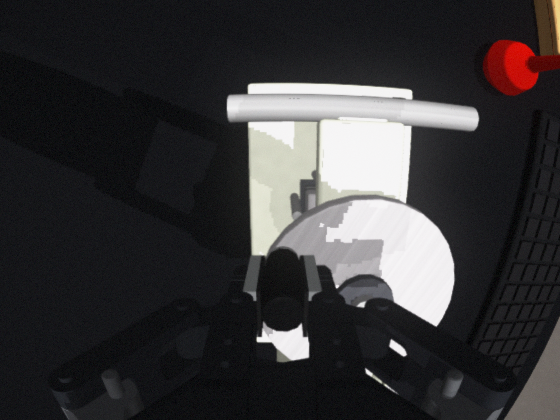

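Call:
play_rows --motion '[[1,[0.0093,0.0124,0],0],[1,[0.0257,0.0233,0],0],[1,[0.0449,0.0273,0],0],[1,[0.0643,0.0239,0],0],[1,[0.0802,0.0143,0],0]]'

```text
time: 38.35
tool_pos: [0.5705, -0.1089, 0.1641]
tool_rot: [0.706, -0.016, 0.708, 0.015]
contact_force: [-6.3, -4.0, 3.8]
gripper_width: 0.191
```

```bash
python3 - <<'E'
from h import *
s,t,a=tool(); print(t,ang(t),s['contact_force'],s['gripper_width'])
E
```

```text
[ 0.57052182 -0.10886628  0.16412494] (np.float64(-0.8102227671605785), np.float64(0.05284249892540408)) [-6.32135362 -3.97890364  3.84848504] 0.19072415916570082
```

Call:
play_rows --motion '[[1,[0.01,-0.0119,0],0],[1,[0.0168,-0.0303,0],0],[1,[0.0164,-0.05,0],0],[1,[0.0087,-0.068,0],0],[1,[-0.0043,-0.0814,0],0]]'

```text
time: 38.85
tool_pos: [0.5659, -0.1916, 0.1641]
tool_rot: [0.707, -0.014, 0.707, 0.016]
contact_force: [-1.6, 8.0, 4.4]
gripper_width: 0.196
```

```bash
python3 - <<'E'
from h import *
p,ci,t,a=inhand('w32.png'); print(ang(t))
E
```

```text
t 38.85 tool [ 0.5659 -0.1916  0.1641] jaw 2.43 F [-1.6  8.   4.4] w 0.196
(np.float64(1.002788161473485), np.float64(0.05235234718249074))
```

View pics/w32.png

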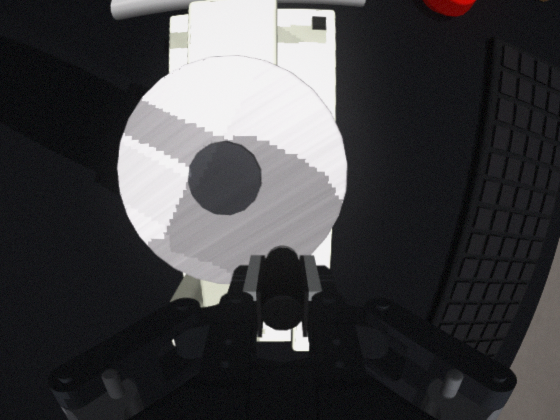

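Call:
play_rows --motion '[[1,[-0.0139,-0.007,0],0],[1,[-0.0334,-0.0095,0],0],[1,[-0.0524,-0.0046,0],0],[1,[-0.0682,0.007,0],0],[1,[-0.0782,0.0227,0],0]]'

```text
time: 39.4
tool_pos: [0.4878, -0.1684, 0.1643]
tool_rot: [0.709, -0.015, 0.705, 0.014]
contact_force: [12.3, 2.8, -3.6]
gripper_width: 0.196
```

```bash
python3 - <<'E'
from h import *
s,t,a=tool(); print(t,ang(t),s['contact_force'],s['gripper_width'])
p,d,ci=snap('scene','sc7.png')
cv2.imwrite('pics/sc7c.png',cv2.resize(p[130:230,170:270],None,fx=7,fy=6,interpolation=cv2.INTER_CUBIC)[:,:,::-1])
b=9.08
for q in ([.25,.55,.9,1.25,1.52],):
    print([[round(float(v),4) for v in PA(b+x)-PA(b)] for x in q])
E
```

```text
[ 0.48776567 -0.16835021  0.16426049] (np.float64(2.7969105984401894), np.float64(0.051898241342787074)) [12.2956234   2.78481673 -3.60449208] 0.19580427112055562
[[-0.0034, 0.0125], [-0.0032, 0.0281], [0.0028, 0.0452], [0.0143, 0.0592], [0.026, 0.0668]]
```

View pics/sc7c.png

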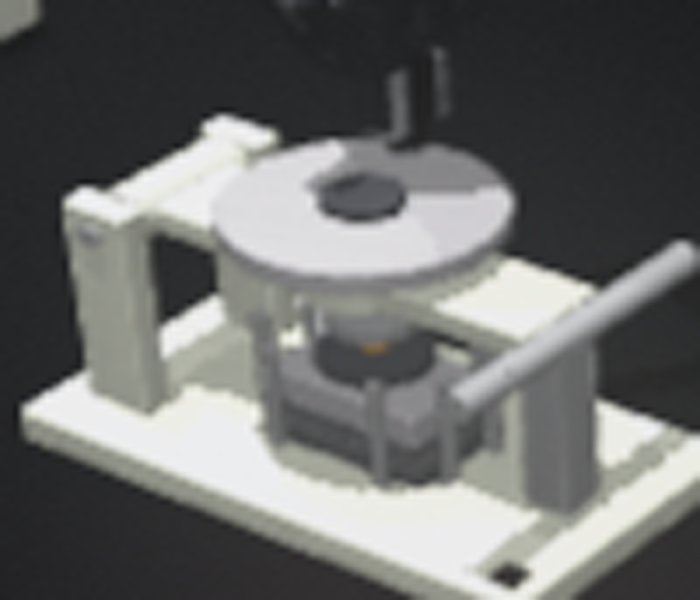

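Call:
play_rows --motion '[[1,[-0.0034,0.0125,0],0],[1,[-0.0032,0.0281,0],0],[1,[0.0028,0.0452,0],0],[1,[0.0143,0.0592,0],0],[1,[0.026,0.0668,0],0]]'

```text
time: 39.95
tool_pos: [0.5133, -0.1016, 0.1642]
tool_rot: [0.707, -0.016, 0.707, 0.014]
contact_force: [0.2, -5.3, -0.4]
gripper_width: 0.193
```

```bash
python3 - <<'E'
from h import *
s,t,a=tool(); print(t,ang(t),s['contact_force'],s['gripper_width'])
p,d,ci=snap('scene','sc8.png')
cv2.imwrite('pics/sc8c.png',cv2.resize(p[130:230,170:270],None,fx=7,fy=6,interpolation=cv2.INTER_CUBIC)[:,:,::-1])
b=10.60
for q in ([.25,.58,.92,1.26,1.6],):
    print([[round(float(v),4) for v in PA(b+x)-PA(b)] for x in q])
b=12.2
for q in ([.3,.65,1.0,1.35,1.62],):
    print([[round(float(v),4) for v in PA(b+x)-PA(b)] for x in q])
E
```

```text
[ 0.51327152 -0.10161992  0.16420074] (np.float64(-1.9734746599030402), np.float64(0.05219259336459)) [ 0.15671661 -5.31889125 -0.38134739] 0.1931541872992954
[[0.0123, 0.004], [0.0294, 0.0044], [0.0462, -0.001], [0.0602, -0.0116], [0.0698, -0.0263]]
[[0.004, -0.015], [0.0028, -0.0331], [-0.0045, -0.0497], [-0.017, -0.0627], [-0.0293, -0.0694]]
```

View pics/sc8c.png

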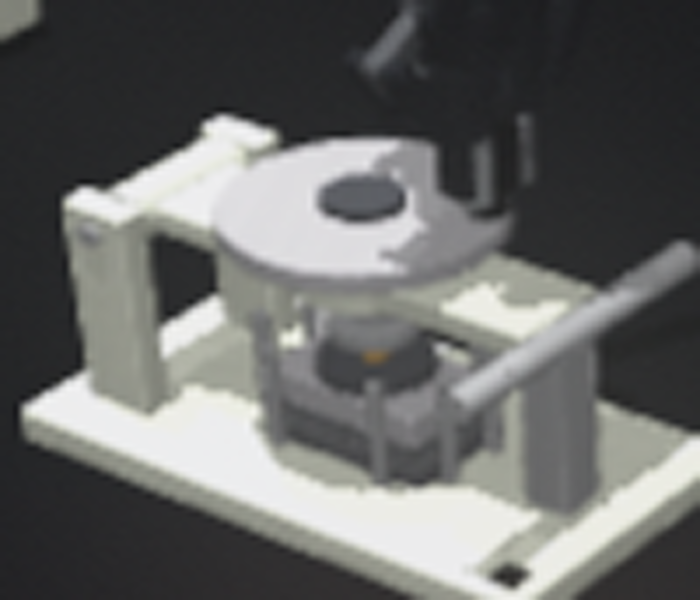

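Call:
play_rows --motion '[[1,[0.0123,0.004,0],0],[1,[0.0294,0.0044,0],0],[1,[0.0462,-0.001,0],0],[1,[0.0602,-0.0116,0],0],[1,[0.0698,-0.0263,0],0]]'

```text
time: 40.5
tool_pos: [0.5841, -0.1274, 0.1642]
tool_rot: [0.707, -0.015, 0.707, 0.016]
contact_force: [-6.0, 1.4, 4.7]
gripper_width: 0.194
```

```bash
python3 - <<'E'
from h import *
s,t,a=tool(); print(t,ang(t),s['contact_force'],s['gripper_width'])
E
```

```text
[ 0.58406293 -0.12735042  0.16415814] (np.float64(-0.3728489680292175), np.float64(0.052774184836107525)) [-5.96014668  1.37306059  4.68232682] 0.19431070524673294
```

Call:
play_rows --motion '[[1,[0.004,-0.015,0],0],[1,[0.0028,-0.0331,0],0],[1,[-0.0045,-0.0497,0],0],[1,[-0.017,-0.0627,0],0],[1,[-0.0293,-0.0694,0],0]]'

```text
time: 41.0
tool_pos: [0.5534, -0.1979, 0.1642]
tool_rot: [0.707, -0.014, 0.707, 0.015]
contact_force: [1.3, 7.4, 4.3]
gripper_width: 0.192
```

Call:
play_rows --motion '[[1,[0,0,0],0],[1,[0,0,0],0]]'

```text
time: 41.2
tool_pos: [0.553, -0.1978, 0.1642]
tool_rot: [0.707, -0.015, 0.707, 0.014]
contact_force: [-1.5, 1.1, 2.3]
gripper_width: 0.194
```

```bash
python3 - <<'E'
from h import *
p,ci,t,a=inhand('w33.png'); print(ang(t))
p,d,ci=snap('scene','sc9.png')
cv2.imwrite('pics/sc9c.png',cv2.resize(p[130:230,170:270],None,fx=7,fy=6,interpolation=cv2.INTER_CUBIC)[:,:,::-1])
E
```

```text
t 41.2 tool [ 0.553  -0.1978  0.1642] jaw 2.41 F [-1.5  1.1  2.3] w 0.194
(np.float64(1.2775311852356699), np.float64(0.05199405741511156))
```

View pics/sc9c.png

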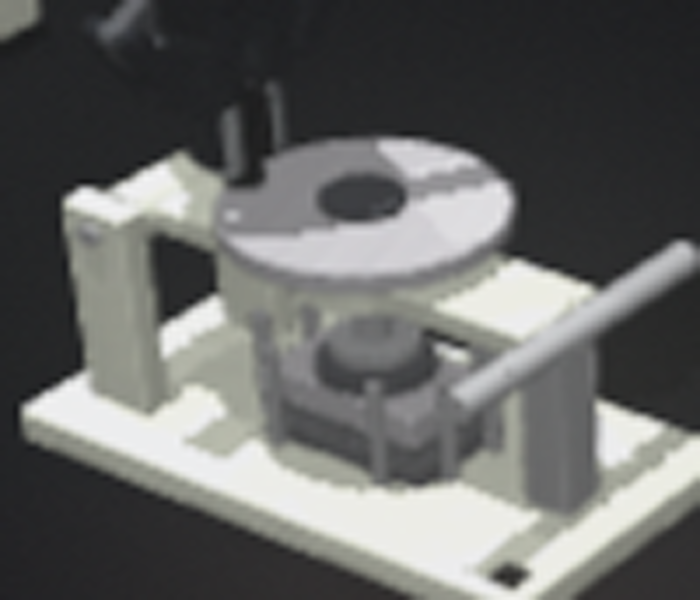

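Call:
play_rows --motion '[[0.4,[0,0,0],0],[0,[0,0,0],0],[0,[0,0,0],0],[0,[0,0,0.03],0],[0,[0,0,0.07],0]]'

```text
time: 41.8
tool_pos: [0.5525, -0.1961, 0.2312]
tool_rot: [0.705, -0.014, 0.709, 0.016]
contact_force: [0.7, -0.4, 0.7]
gripper_width: 0.5
```

Call:
play_rows --motion '[[0,[0,0,0.04],0],[0,[-0.03,0.04,0.08],0],[0,[-0.06,0.08,0.1],0],[0,[-0.09,0.12,0.1],0],[0,[-0.09,0.16,0.1],0]]'

```text
time: 42.3
tool_pos: [0.4637, -0.0402, 0.3358]
tool_rot: [0.708, -0.015, 0.706, 0.014]
contact_force: [1.5, 0.9, 0.5]
gripper_width: 0.501
```

Call:
play_rows --motion '[[0,[0,0.04,0],0],[0,[0,0.09,0],0],[0,[0,0.13,0],0],[0,[0,0.17,0],0],[0,[0,0.17,0],0]]'

```text
time: 42.8
tool_pos: [0.4642, 0.1332, 0.3337]
tool_rot: [0.707, -0.017, 0.707, 0.018]
contact_force: [-0.5, -0.9, -0.0]
gripper_width: 0.502
```

```bash
python3 - <<'E'
from h import *
p,ci,t,a=inhand('w34.png')
p,d,ci=snap('top','top9.png'); P=unproj(ci,d)
m=(P[...,2]>0.192)&(P[...,2]<.212)&(P[...,0]>.46)&(P[...,0]<.62)&(P[...,1]<-.07)&(P[...,1]>-.22)
print(P[m].mean(0),m.sum(),ang(P[m].mean(0)))
m=(P[...,2]>0.115)&(P[...,2]<.14)&(P[...,0]>.45)&(P[...,0]<.62)&(P[...,1]<-.03)&(P[...,1]>-.055)
print('handle top z',np.median(P[m][:,2]))
for r in nets.landmark_of('top','crank_top'): print(r)
topplates('top10.png')
p,d,ci=snap('scene','sc10.png')
cv2.imwrite('pics/sc10c.png',cv2.resize(p[130:230,170:270],None,fx=7,fy=6,interpolation=cv2.INTER_CUBIC)[:,:,::-1])
E
```

```text
t 42.8 tool [0.4642 0.1332 0.3337] jaw 2.83 F [-0.5 -0.9 -0. ] w 0.502
[ 0.55252461 -0.19613376  0.20104399] 46 (np.float64(1.2754503568588185), np.float64(0.050295864591666455))
handle top z 0.12902633306568753
{'at': [0.5563, -0.1987, 0.2032], 'score': 0.39}
px [181. 169.] 566 W [0.724  0.3288] rect [724.6 329.5] [93.9 62.7] 32.6 axis -146.0 sd [57.2 83.3] [146. 145. 143.]
px [286. 172.] 351 W [0.7207 0.0274] rect [719.9  27.3] [58.  58.9] 47.0 axis -179.2 sd [52.3 55.6] [149.  55.  50.]
```

View pics/sc10c.png

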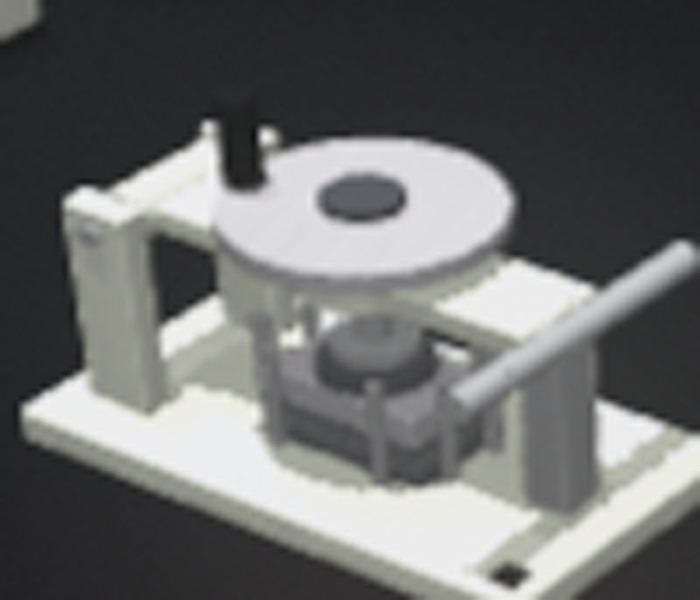

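View pics/top9.png

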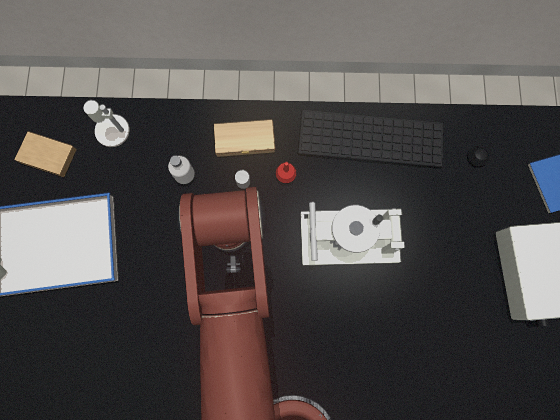

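```bash
python3 -c "
from plant import workorder; print(workorder.job_done())"
```

```text
the job is handed in; nothing more can be done
None
```

The job is done and handed in at about 43 s of the 208 s allowed. Two grey sections were present. Both are stacked squarely between the guide pins with the pressing block on top, the head is shut past its catch, and the pad is wound half a turn past contact.

**What the last checks showed**
- **Pile:** before the last 20–30 mm of lowering, each plate was within about 1.5 mm of the bed's centre. The views after each release and after the head was shut still show it square between the pins.
- **Head:** the handle's top is at about 129 mm, which matches fully shut. It took 27 N downward without moving further.
- **Crank:** it ended at 13.84 rad by the arm and 13.84 rad by the top camera, against a target of 13.82. That target is contact worked out from the given sizes (10.68 rad) plus half a turn. I judged the moment of contact from that and the scene camera, not from a force reading, so the pad travel of about 10 mm is inferred.
- **Bystanders:** blower and bottle measured where they were at the start. The arm hid the jar and pink plate in the last top picture, but nothing touched them.

**What went wrong or disagreed**
- **First grasp:** it was too shallow and slipped off the first section, which ended up about 26 mm aside. That may also have been the announced knock. I found it again, gripped it lower, and it held.
- **Bed position:** the top and wrist cameras differed by about 3 mm along the press. I used the wrist camera's view of the pins.

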